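Change over the bearing housings in an air-clamped drilling fixture

TASK

Change over the drilling fixture: with the hooked rod reach over the chip guard and push the red air-valve lever fully away from the robot to open the swing clamps, stand every finished housing upright in the grey tray, and seat every raw housing flat and square in a pocket of its own. Then, with the rod over the guard again, pull the lever fully back towards the guard to clamp them, and lay the rod back in its blue rest as you found it. Work the lever with the rod only, never with the gripper, and leave the oil can, the paint tin and the wrench alone.

Things in the scene. Friction and masses are not known exactly. Their poses are not given: they have to be found in the camera images.
- fixture: drilling fixture fixed to the bench: steel bed 370 x 310 x 12 mm with an aluminium nest plate (x -75 to +100 mm, y +-150 mm, top 32 mm above the bench) with three pockets in a row along y, pitch 95 mm, each 115 (x) x 61 (y) x 10 mm deep. Origin: on the bench under the middle pocket; x points away from the robot towards guard and valve, z up
- guard_top (a point): middle of the yellow top edge of the grey chip guard, an upright sheet 5 mm thick (10 mm at the top edge), 240 mm wide, standing across the bed at fixture x = +145 mm between the pockets and the valve; its top is 152 mm above the bench
- clamp2: one of three alike steel swing-clamp arms with red pads, this one behind the middle pocket, 50 mm long, 18 mm wide, up to 58 mm above the bench. Origin: on its upright pivot at fixture x = +83 mm. Closed, it points to fixture -x, 1.5 mm above the end of the housing's flange, and traps it; open, it points to fixture +y, clear of the pocket. All three move with the valve lever
- pocket1 (a point): centre of the floor of the right-hand pocket (fixture y = -95 mm), 22 mm above the bench, axes as the fixture
- pocket2 (a point): centre of the floor of the middle pocket, 22 mm above the bench, axes as the fixture
- pocket3 (a point): centre of the floor of the left-hand pocket (fixture y = +95 mm), 22 mm above the bench, axes as the fixture
- valve (a joint): angle of the air-valve lever in rad about the fixture's y axis: 0 = leaning towards the guard and the robot (clamps closed), 0.9 = leaning away (clamps open), 0.45 upright; stops at 0 and 0.9. It stays where it is left; moving it takes about 2 N at the knob. The clamp arms swing 90 degrees in step with it
- lever: the valve lever behind the chip guard: steel stem of 10 mm diameter with a red ball knob of 24 mm. Origin: on its pivot, at fixture x = +230 mm, y = 0, 47 mm above the bench. The knob's centre is 70 mm from the pivot
- lever_knob (a point): centre of the red ball knob: about 110 mm above the bench at both ends of its travel, 117 mm upright; fixture x = +200 mm clamped, +260 mm open
- hook_rod: hooked chip rod, 0.2 kg: orange handle 110 (x) x 18 (y) x 22 (z) mm, origin at the handle's centre; from it a steel shank of 9 mm diameter runs along +x to x = 170 mm, where it is bent square down (-z) into a leg 110 mm long; a tail of the same bar runs back to x = -95 mm. On its rest the handle lies level, centre 140 mm above the bench, the leg hanging down
- rod_rest: blue rest for the rod, fixed to the bench: base plate 200 x 80 x 8 mm with two upright 90-degree V-forks of 8 mm bar at its x = -72 mm (carries the tail) and x = +85 mm (carries the shank). Origin: on the bench under the centre of the resting handle, x towards the hook; prong tops 64 mm apart, 164 mm above the bench
- rest_seat (a point): where the origin of the rod lies when it is in its rest, axes as those of the rod then, 140 mm above the bench
- tray: shallow grey tray fixed to the bench for finished housings, 150 (x) x 190 (y) mm outside, 18 mm high, walls and floor 4 mm. Origin: centre of its underside. Room for two housings side by side, long sides along the tray's x, at its y = -43 and +43 mm
- raw1: raw red cast bearing housing, plain red, standing on the bench left of the fixture. Flange 110 (x) x 56 (y) x 14 mm, lower edges relieved 2 mm; central round-topped hub 48 (x) x 34 (y) mm, 56 mm high overall; grip it across the flat hub faces (normal to y, black bore). About 0.4 kg. Origin: centre of the underside, z up. May be absent (None)
- raw2: raw red cast bearing housing, plain red, standing on the bench left of the fixture. Flange 110 (x) x 56 (y) x 14 mm, lower edges relieved 2 mm; central round-topped hub 48 (x) x 34 (y) mm, 56 mm high overall; grip it across the flat hub faces (normal to y, black bore). About 0.4 kg. Origin: centre of the underside, z up. May be absent (None)
- raw3: raw red cast bearing housing, plain red, standing on the bench left of the fixture. Flange 110 (x) x 56 (y) x 14 mm, lower edges relieved 2 mm; central round-topped hub 48 (x) x 34 (y) mm, 56 mm high overall; grip it across the flat hub faces (normal to y, black bore). About 0.4 kg. Origin: centre of the underside, z up. May be absent (None)
- finished1: finished red cast bearing housing, flange tops, hub faces and top machined bright, at first clamped in pocket 1. Flange 110 (x) x 56 (y) x 14 mm, lower edges relieved 2 mm; central round-topped hub 48 (x) x 34 (y) mm, 56 mm high overall; grip it across the flat hub faces (normal to y, black bore). About 0.4 kg. Origin: centre of the underside, z up. May be absent (None)
- finished2: finished red cast bearing housing, flange tops, hub faces and top machined bright, at first clamped in pocket 2. Flange 110 (x) x 56 (y) x 14 mm, lower edges relieved 2 mm; central round-topped hub 48 (x) x 34 (y) mm, 56 mm high overall; grip it across the flat hub faces (normal to y, black bore). About 0.4 kg. Origin: centre of the underside, z up. May be absent (None)
- finished3: finished red cast bearing housing, flange tops, hub faces and top machined bright, at first clamped in pocket 3. Flange 110 (x) x 56 (y) x 14 mm, lower edges relieved 2 mm; central round-topped hub 48 (x) x 34 (y) mm, 56 mm high overall; grip it across the flat hub faces (normal to y, black bore). About 0.4 kg. Origin: centre of the underside, z up. May be absent (None)
- oil_can: bystander: yellow plastic oil bottle with a red cap, diameter 56, 160 mm tall, origin at the centre of its base; leave it alone
- paint_tin: bystander: blue-labelled tin, diameter 84, 100 mm tall, origin at the centre of its base; leave it alone
- wrench: bystander: steel wrench 200 mm long lying on the bench; leave it alone
Mind the look-alikes: they are no part of the job. Leave any purple look-alike of the raw2 alone.

How it is judged:
On the way, in this order (a step that is already met when the one before it is completed fails the run):
1. the rod has pushed the lever fully over to open (valve above 0.8 rad), reaching over the guard (value of joint valve above 0.8 rad and contact force between hook_rod and lever above 0.1 N and height (world z) of hook_rod above 0.16 m).
2. every finished housing stands in the tray and every raw housing is seated flat in a pocket, all let go (x of finished1 in the frame of tray between -0.075 and 0.075 m and y of finished1 in the frame of tray between -0.095 and 0.095 m and z of each of finished1, finished2, finished3 in the frame of tray below 0.012 m and angle between each of finished1, finished2, finished3's own z axis and vertical below 0.12 rad and x of finished2 in the frame of tray between -0.075 and 0.075 m and y of finished2 in the frame of tray between -0.095 and 0.095 m and x of finished3 in the frame of tray between -0.075 and 0.075 m and y of finished3 in the frame of tray between -0.095 and 0.095 m and ((horizontal distance between raw1 and pocket1 below 0.006 m and z of raw1 in the frame of pocket1 below 0.003 m and angle between the x axis of raw1 and the x axis of fixture, either way round below 0.12 rad and angle between raw1's own z axis and vertical below 0.06 rad) or (horizontal distance between raw1 and pocket2 below 0.006 m and z of raw1 in the frame of pocket2 below 0.003 m and angle between the x axis of raw1 and the x axis of fixture, either way round below 0.12 rad and angle between raw1's own z axis and vertical below 0.06 rad) or (horizontal distance between raw1 and pocket3 below 0.006 m and z of raw1 in the frame of pocket3 below 0.003 m and angle between the x axis of raw1 and the x axis of fixture, either way round below 0.12 rad and angle between raw1's own z axis and vertical below 0.06 rad)) and ((horizontal distance between raw2 and pocket1 below 0.006 m and z of raw2 in the frame of pocket1 below 0.003 m and angle between the x axis of raw2 and the x axis of fixture, either way round below 0.12 rad and angle between raw2's own z axis and vertical below 0.06 rad) or (horizontal distance between raw2 and pocket2 below 0.006 m and z of raw2 in the frame of pocket2 below 0.003 m and angle between the x axis of raw2 and the x axis of fixture, either way round below 0.12 rad and angle between raw2's own z axis and vertical below 0.06 rad) or (horizontal distance between raw2 and pocket3 below 0.006 m and z of raw2 in the frame of pocket3 below 0.003 m and angle between the x axis of raw2 and the x axis of fixture, either way round below 0.12 rad and angle between raw2's own z axis and vertical below 0.06 rad)) and ((horizontal distance between raw3 and pocket1 below 0.006 m and z of raw3 in the frame of pocket1 below 0.003 m and angle between the x axis of raw3 and the x axis of fixture, either way round below 0.12 rad and angle between raw3's own z axis and vertical below 0.06 rad) or (horizontal distance between raw3 and pocket2 below 0.006 m and z of raw3 in the frame of pocket2 below 0.003 m and angle between the x axis of raw3 and the x axis of fixture, either way round below 0.12 rad and angle between raw3's own z axis and vertical below 0.06 rad) or (horizontal distance between raw3 and pocket3 below 0.006 m and z of raw3 in the frame of pocket3 below 0.003 m and angle between the x axis of raw3 and the x axis of fixture, either way round below 0.12 rad and angle between raw3's own z axis and vertical below 0.06 rad)) and contact force between the fingers and finished1 below 0.1 N and contact force between the fingers and finished2 below 0.1 N and contact force between the fingers and finished3 below 0.1 N and contact force between the fingers and raw1 below 0.1 N and contact force between the fingers and raw2 below 0.1 N and contact force between the fingers and raw3 below 0.1 N), for 0.2 s.
3. the rod has pulled the lever fully back to clamped (valve below 0.1 rad), reaching over the guard (value of joint valve below 0.1 rad and contact force between hook_rod and lever above 0.1 N and height (world z) of hook_rod above 0.16 m).
At the end, for the whole second after the job is handed in: Lever within 0.12 rad of clamped; each raw housing in a pocket, within 6 mm of centre and 3 mm of flush, square; each finished one upright on the tray floor; rod in its rest within 20 mm and 0.12 rad, leg down; all let go and still (value of joint valve below 0.12 rad and ((horizontal distance between raw1 and pocket1 below 0.006 m and z of raw1 in the frame of pocket1 below 0.003 m and angle between the x axis of raw1 and the x axis of fixture, either way round below 0.12 rad and angle between raw1's own z axis and vertical below 0.06 rad) or (horizontal distance between raw1 and pocket2 below 0.006 m and z of raw1 in the frame of pocket2 below 0.003 m and angle between the x axis of raw1 and the x axis of fixture, either way round below 0.12 rad and angle between raw1's own z axis and vertical below 0.06 rad) or (horizontal distance between raw1 and pocket3 below 0.006 m and z of raw1 in the frame of pocket3 below 0.003 m and angle between the x axis of raw1 and the x axis of fixture, either way round below 0.12 rad and angle between raw1's own z axis and vertical below 0.06 rad)) and ((horizontal distance between raw2 and pocket1 below 0.006 m and z of raw2 in the frame of pocket1 below 0.003 m and angle between the x axis of raw2 and the x axis of fixture, either way round below 0.12 rad and angle between raw2's own z axis and vertical below 0.06 rad) or (horizontal distance between raw2 and pocket2 below 0.006 m and z of raw2 in the frame of pocket2 below 0.003 m and angle between the x axis of raw2 and the x axis of fixture, either way round below 0.12 rad and angle between raw2's own z axis and vertical below 0.06 rad) or (horizontal distance between raw2 and pocket3 below 0.006 m and z of raw2 in the frame of pocket3 below 0.003 m and angle between the x axis of raw2 and the x axis of fixture, either way round below 0.12 rad and angle between raw2's own z axis and vertical below 0.06 rad)) and ((horizontal distance between raw3 and pocket1 below 0.006 m and z of raw3 in the frame of pocket1 below 0.003 m and angle between the x axis of raw3 and the x axis of fixture, either way round below 0.12 rad and angle between raw3's own z axis and vertical below 0.06 rad) or (horizontal distance between raw3 and pocket2 below 0.006 m and z of raw3 in the frame of pocket2 below 0.003 m and angle between the x axis of raw3 and the x axis of fixture, either way round below 0.12 rad and angle between raw3's own z axis and vertical below 0.06 rad) or (horizontal distance between raw3 and pocket3 below 0.006 m and z of raw3 in the frame of pocket3 below 0.003 m and angle between the x axis of raw3 and the x axis of fixture, either way round below 0.12 rad and angle between raw3's own z axis and vertical below 0.06 rad)) and x of finished1 in the frame of tray between -0.075 and 0.075 m and y of finished1 in the frame of tray between -0.095 and 0.095 m and z of each of finished1, finished2, finished3 in the frame of tray below 0.012 m and angle between each of finished1, finished2, finished3's own z axis and vertical below 0.12 rad and x of finished2 in the frame of tray between -0.075 and 0.075 m and y of finished2 in the frame of tray between -0.095 and 0.095 m and x of finished3 in the frame of tray between -0.075 and 0.075 m and y of finished3 in the frame of tray between -0.095 and 0.095 m and distance between hook_rod and rest_seat below 0.02 m and angle between the x axis of hook_rod and the x axis of rod_rest, either way round below 0.12 rad and angle between hook_rod's own z axis and vertical below 0.15 rad and linear speed of each of raw1, raw2, raw3, finished1, finished2, finished3, hook_rod below 0.02 m/s); the robot touches nothing.
It fails at once if the gripper or arm touches the valve lever (contact force between any of the fingers, the arm and lever above 0.5 N).
It fails at once if a bystander is moved more than 3 cm or tipped over (distance of any of oil_can, paint_tin, wrench from where it was at the start of the episode above 0.03 m or angle between any of oil_can, paint_tin's own z axis and vertical above 0.5 rad).
Of finished1, finished2, finished3 only 1 to 2 are there at a start; the rules pass over those that are not, and their reading is None.
Of raw1, raw2, raw3 only 2 to 3 are there at a start; the rules pass over those that are not, and their reading is None.
At some moment in a run one of raw1, raw2, raw3 may be knocked a few centimetres aside while the robot is not near it.
It also fails if it takes over 208 s, if anything falls off the work surface, if the arm or the gripper's body presses on something with over 40 N, if the wrist force passes 120 N, or if a joint passes its speed limit or range.

ROBOT

A 6-joint arm with a two-finger parallel gripper is mounted at the origin on the work surface. World frame = base frame: x ahead of the robot, y to its left, z up, the work surface at z = 0. Lengths are in m, angles in rad, forces in N, time in s.
With the tool pointing down it reaches from about 0.35 to 0.975 m from the base axis. Payload 4.9 kg.
Tool frame: the origin (TCP) lies on the centre line of the jaws, within the pads' length; the fingertips stand 11 mm ahead of it and the grasp point (between the pads) lies 8 mm behind it; z points along the fingers, y is the direction in which the jaws open and shut (so a half turn about z gives the same grasp; the last joint's range is limited). The gripper opens to 85 mm and grips with 20 to 120 N. Pads are 22 mm wide; open, the fingers measure 114 mm over their backs; the gripper's body (76 mm by 85 mm) begins 54 mm behind the grasp point. The pads swing forward as they close: fully open they stand 13 mm farther back than shut.
Start: joints at [0.997, 0.053, 1.613, -0, 1.476, -0.119], TCP at [0.275, 0.561, 0.242] pointing down, gripper open.
Joint ranges: [-3.01, 3.01], [-1.01, 2.22], [0.06, 2.58], [-1.02, 4.17], [0.09, 2.62], [-3.14, 3.14]. Speed limits (rad/s): [2.57, 2.57, 3.14, 3.14, 3.14, 3.14].

INTERFACE

Orientations are given as a rotation vector (axis times angle).
In Python, from station import ctrl gives the robot as it stands.
- The arm moves only by the shell command python3 -m crank 'ROWS' [OPENING] [FORCE]. ROWS is JSON, a list of rows, each an object of numbers: "x", "y", "z": the shift along the tool's x, y, z as a fraction of full scale; "roll": the turn about the tool's z as a fraction of full scale. In form: [{"x": .., "y": .., "z": .., "roll": ..}, ...]. A call has 1 to 10 rows; each row shifts and turns the commanded pose from where the row before left it, along the tool's axes as they then stand; what a row does not reach is not made up. Full scale, the value 1, is 0.06 m for a shift and 0.12 rad for a turn. A row lasts 1/8 s, in which the tool goes at most 62.5 mm and 10.7 degrees, less where a joint would pass 70% of its speed; a pose out of reach is approached as far as the arm can. A call with a number of a shift or a turn outside -1 to 1 is refused whole. A call with a gripper value outside its range is refused whole. OPENING is the closure, from 0 (fully open) to 1 (shut), set as the call begins (- or left out, the last holds). The fingers move at their own pace and stop on an object; FORCE is the grip in N (left out, the last holds). Time passes only in rows, so rows that do not move let the fingers close. It gives the time, the measured TCP pose, the force and the opening at its end, in the units of the state.
- ctrl.get_obs(): the state, without advancing time (a new reading comes with each control period).
- ctrl.get_image(name): name is "scene" or "top" or "wrist"; returns a dict with "img" (420x560x3 uint8, red, green, blue), "K" (3x3 intrinsics, pixels), "rvec" (rotation vector, rad) and "tvec" (3), from world to camera coordinates, as OpenCV has them. Camera axes: x right, y down, z forward; pixel columns grow to the right and rows downward; lengths in m; the calibration is good to about 2 mm. A picture is of the moment at which its call begins. There is no depth.
- ctrl.finish_job(): hands the job in, once; it reports no verdict.
The state is a dict: "t": time; "q": joint angles; "dq": joint speeds; "effort": joint torques, N m; "tool_pos": TCP position; "tool_rot": TCP orientation; "contact_force": force on the tool from outside, world axes, zero at the start; "wrist_torque": the same for the moment, N m; "opening": finger opening in m.
Only numpy, scipy, OpenCV 4.12 (cv2) and the standard library are available. Lean on these libraries where they do the work, as an engineer would, in place of code of your own. Each camera call takes 0.05 s, during which the arm holds its last target.

## Working session

There is one attempt and no reset: what is moved stays moved. The work goes in short steps, Python scripts to look and compute and a shell command to move; the robot and the scene stay as the last step left them, time stands still between calls to the robot, and variables do not carry over. Pictures are saved under pics/ and viewed, and the job is handed in when it is done.

```bash
ls -la; mkdir -p pics
cat > h.py <<'E'
import numpy as np, cv2
from station import ctrl
def snap(name,fn):
    d=ctrl.get_image(name)
    cv2.imwrite('pics/'+fn+'.png',d['img'][:,:,::-1])
    np.savez('pics/'+fn+'.npz',**d)
    return d
def load(fn): return dict(np.load('pics/'+fn+'.npz'))
def ray(d,u,v):
    R=cv2.Rodrigues(d['rvec'])[0]; t=np.array(d['tvec']).reshape(3)
    c=-R.T@t
    p=cv2.undistortPoints(np.array([[[u,v]]],float),np.array(d['K']),None)[0,0]
    r=R.T@np.array([p[0],p[1],1.]); return c,r/np.linalg.norm(r)
def onz(d,u,v,z):
    c,r=ray(d,u,v); return c+r*(z-c[2])/r[2]
def tri(*obs):
    A=np.zeros((3,3));b=np.zeros(3);L=[]
    for d,u,v in obs:
        c,r=ray(d,u,v);P=np.eye(3)-np.outer(r,r);A+=P;b+=P@c;L.append((c,P))
    x=np.linalg.solve(A,b); return x,[float(np.linalg.norm(P@(x-c))) for c,P in L]
def proj(d,p):
    q=cv2.projectPoints(np.array([p],float),np.array(d['rvec'],float),np.array(d['tvec'],float),np.array(d['K']),None)[0]
    return q.reshape(2)
E
python3 - <<'E'
from h import *
o=ctrl.get_obs()
for k,v in o.items(): print(k,np.round(v,4))
for n in ['scene','top','wrist']:
    d=snap(n,n+'0'); R=cv2.Rodrigues(d['rvec'])[0]; print(n,-R.T@d['tvec'],d['K'][0],R[2])
E
```

```text
total 12
drwxr-xr-x  3 agent agent 4096 Dec  6 14:57 .
drwxr-xr-x 23 root  root  4096 Dec  6 14:57 ..
drwxr-xr-x  2 agent agent 4096 Dec  6 14:57 pics
t 0.0
q [ 0.997   0.0533  1.6143  0.      1.476  -0.119 ]
dq [ 0.0021 -0.0003  0.0007  0.0004  0.0005  0.0005]
effort [-1.40000e-03 -3.93702e+01 -3.70166e+01 -2.00000e-04  7.10000e-03
  0.00000e+00]
tool_pos [0.2742 0.561  0.2411]
tool_rot [-7.08e-01 -3.06e+00  3.00e-03]
contact_force [-0.3831  1.1666  0.499 ]
wrist_torque [-0.0109  0.0312 -0.0216]
opening 0.0856
scene [ 1.06168429 -0.02817712  1.01839299] [469.32051058   0.         290.43322624] [-0.50949599  0.08558211 -0.85620648]
top [0.3772086  0.06213711 1.21070491] [408.15121816   0.         280.24263553] [ 0.1401331  -0.0160742  -0.99000219]
wrist [0.19948066 0.59850207 0.37293712] [305.61117188   0.         279.96100062] [ 0.29383616 -0.14455883 -0.94486139]
```

View pics/scene0.png

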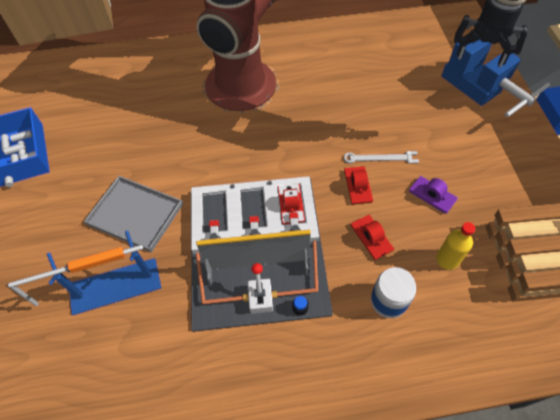

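View pics/top0.png

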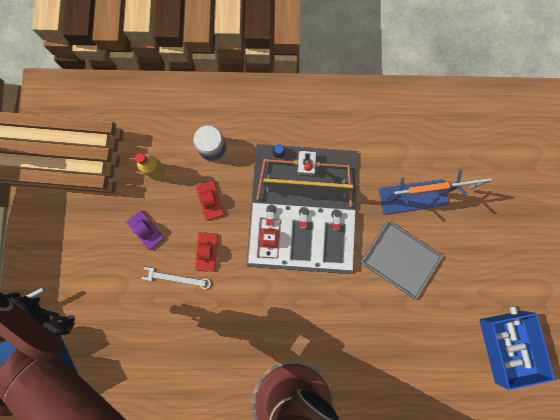

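View pics/wrist0.png

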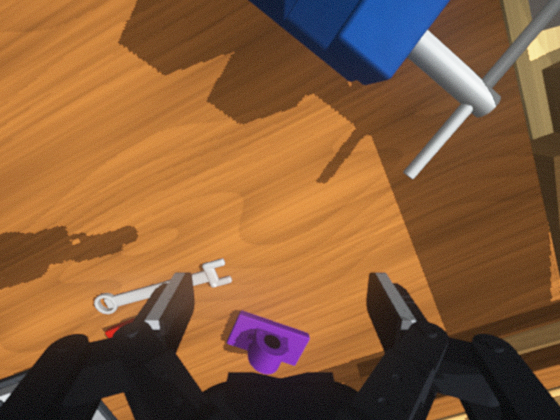

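The top and scene views show one finished housing, in the left pocket (top 270,240). There are two raws (209,200 and 206,252), a purple decoy (145,230), the rod on its rest (430,187) with the hook to the right, the tray (403,260), and the clamps closed. Next I'll zoom in to measure.

Run:
```python
from h import *
def crop(n,x,y,w,h,s,out):
    i=cv2.imread(f'pics/{n}.png')[y:y+h,x:x+w]; i=cv2.resize(i,None,fx=s,fy=s,interpolation=cv2.INTER_CUBIC); cv2.imwrite(f'pics/{out}.png',i); print(i.shape)
crop('top0',235,135,265,170,3,'c_top1')
crop('scene0',0,160,340,175,2.3,'c_sc1')
```

```text
(510, 795, 3)
(402, 782, 3)
```

View pics/c_top1.png

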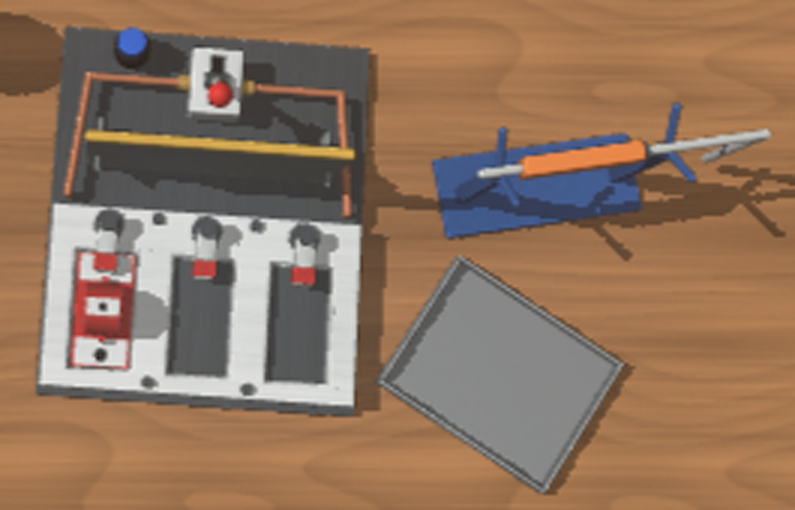

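View pics/c_sc1.png

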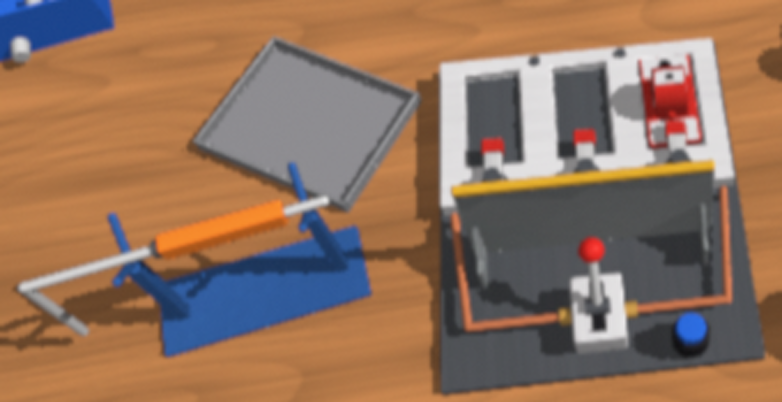

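Run:
```python
from h import *
T=load('top0');S=load('scene0')
def hsv(d): return cv2.cvtColor(d['img'],cv2.COLOR_RGB2HSV)
def blobs(d,lo,hi,box,mina=15):
    x0,y0,x1,y1=box
    m=cv2.inRange(hsv(d),np.array(lo),np.array(hi)); k=np.zeros_like(m);k[y0:y1,x0:x1]=m[y0:y1,x0:x1]
    cs,_=cv2.findContours(k,cv2.RETR_EXTERNAL,cv2.CHAIN_APPROX_NONE)
    out=[]
    for c in cs:
        if cv2.contourArea(c)>=mina:
            r=cv2.minAreaRect(c); M=cv2.moments(c); out.append((cv2.contourArea(c),(M['m10']/M['m00'],M['m01']/M['m00']),r))
    return sorted(out,key=lambda a:-a[0])
def ends(r):
    b=cv2.boxPoints(r); l=np.linalg.norm
    if l(b[0]-b[1])>l(b[1]-b[2]): e=[(b[0]+b[3])/2,(b[1]+b[2])/2]
    else: e=[(b[0]+b[1])/2,(b[2]+b[3])/2]
    return e
# handle
a=blobs(T,(5,170,140),(16,255,255),(395,170,470,205)); b=blobs(S,(5,190,140),(16,255,255),(60,240,140,280))
print('handle',a[0],b[0])
ea=sorted(ends(a[0][2]),key=lambda p:p[0]); eb=sorted(ends(b[0][2]),key=lambda p:-p[0])
for p,q in zip(ea,eb): print(p,q,tri((T,*p),(S,*q)))
print('hc',tri((T,*a[0][1]),(S,*b[0][1])))
a=blobs(T,(20,120,100),(32,255,255),(255,170,360,195)); b=blobs(S,(20,120,100),(32,255,255),(190,225,320,250))
ea=sorted(ends(a[0][2]),key=lambda p:p[0]); eb=sorted(ends(b[0][2]),key=lambda p:-p[0])
print('guard')
P=[]
for p,q in zip(ea,eb): r=tri((T,*p),(S,*q));print(p,q,r);P.append(r[0])
print(np.mean(P,0),np.linalg.norm(P[0]-P[1]))
for nm,lo,hi in(('knob',(0,180,120),(4,255,255)),):
    a=blobs(T,lo,hi,(300,155,318,175),5);b=blobs(S,lo,hi,(248,260,268,275),5)
    print(nm,a[:2],b[:2]); print(tri((T,*a[0][1]),(S,*b[0][1])))
```

```text
handle (183.5, (429.96911898274294, 187.54405086285192), ((428.77996826171875, 187.4600067138672), (6.222539901733398, 40.72935485839844), 81.8698959350586)) (560.0, (95.36071428571428, 259.6544642857143), ((95.75230407714844, 259.67431640625), (11.685481071472168, 56.799102783203125), 73.3007583618164))
[408.61996 190.34001] [122.95414 251.51376] (array([ 0.58462725, -0.29852597,  0.14377108]), [0.0006280195194533221, 0.0006280195194532657])
[448.93997 184.58   ] [ 68.55047 267.83487] (array([ 0.60206771, -0.40779535,  0.142712  ]), [0.00010076875839087761, 0.00010076875839094954])
hc (array([ 0.59309567, -0.35531112,  0.14329549]), [0.0004743290051267367, 0.00047432900512685066])
guard
[263.0305  179.57361] [309.14453 231.4292 ] (array([0.60724574, 0.08960118, 0.14789933]), [0.0018545198734711077, 0.0018545198734710798])
[352.07614 185.93402] [196.87689 242.7821 ] (array([ 0.59346009, -0.1460649 ,  0.14867834]), [0.0006300976599570445, 0.0006300976599570136])
[ 0.60035292 -0.02823186  0.14828883] 0.23607022605257302
knob [(18.0, (307.18518518518516, 165.69444444444446), ((307.5, 165.5), (5.0, 5.0), 90.0))] [(62.5, (256.6293333333333, 268.1173333333333), ((256.5, 268.0), (8.0, 9.0), 90.0))]
(array([ 0.65566556, -0.03063405,  0.11341265]), [0.0018485644022797263, 0.0018485644022797083])
```

```bash
cat >> h.py <<'E'
def go(x,y,z,yaw=None,fin=0.9):
    """print tool-frame shifts in units of full scale, to the target; and roll"""
    o=ctrl.get_obs(); R=cv2.Rodrigues(np.array(o['tool_rot'],float))[0]
    p=np.array(o['tool_pos']); d=R.T@(np.array([x,y,z])-p)/0.06
    cy=np.arctan2(R[1,0],R[0,0])
    s='t %.2f shift units %s norm %.2f'%(o['t'],np.round(d,3),np.linalg.norm(d))
    if yaw is not None:
        dy=(yaw-cy+np.pi)%(2*np.pi)-np.pi; roll=-dy
        s+=' | yaw now %.3f roll units %.3f'%(cy,roll/0.12)
        c,sn=np.cos(yaw),np.sin(yaw); Rn=np.array([[c,sn,0],[sn,-c,0],[0,0,-1.]])
        s+=' | shift after roll %s'%np.round(Rn.T@(np.array([x,y,z])-p)/0.06,3)
    print(s)
E
python3 -c "
from h import *
go(.591,-.338,.28,1.728)"
```

```text
t 0.15 shift units [-11.324 -11.143  -0.629] norm 15.90 | yaw now 2.687 roll units 7.990 | shift after roll [-15.626   2.867  -0.644]
```

```bash
M="python3 -m crank"
python3 -m crank '[{"x":-0.57,"y":-0.56,"z":-0.06},{"x":-0.57,"y":-0.56,"z":-0.06},{"x":-0.57,"y":-0.56,"z":-0.06},{"x":-0.57,"y":-0.56,"z":-0.06},{"x":-0.57,"y":-0.56,"z":-0.06},{"x":-0.57,"y":-0.56,"z":-0.06},{"x":-0.57,"y":-0.56,"z":-0.06},{"x":-0.57,"y":-0.56,"z":-0.06},{"x":-0.57,"y":-0.56,"z":-0.06},{"x":-0.57,"y":-0.56,"z":-0.06}]' 0
python3 -m crank '[{"x":-0.57,"y":-0.56},{"x":-0.57,"y":-0.56},{"x":-0.57,"y":-0.56},{"x":-0.57,"y":-0.56},{"x":-0.57,"y":-0.56},{"x":-0.57,"y":-0.56},{"x":-0.57,"y":-0.56},{"x":-0.57,"y":-0.56},{"x":-0.57,"y":-0.56},{"x":-0.57,"y":-0.56}]'
python3 -m crank '[{"roll":1},{"roll":1},{"roll":1},{"roll":1},{"roll":1},{"roll":1},{"roll":1},{"roll":1},{"z":0}]'
python3 -c "
from h import *
go(.591,-.338,.28,1.728)
snap('wrist','w1')"
```

```text
t 0.15 shift units [-11.324 -11.143  -0.629] norm 15.90 | yaw now 2.687 roll units 7.990 | shift after roll [-15.626   2.867  -0.644]validation failed for argument at $[0]...
validation failed for argument at $[0]...
validation failed for argument at $[0]...
```

View pics/w1.png

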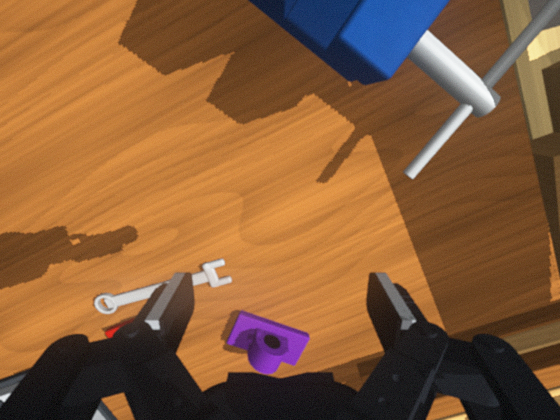

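```bash
python3 -m crank '[{"x":-0.57,"y":-0.56,"z":-0.06,"roll":0},{"x":-0.57,"y":-0.56,"z":-0.06,"roll":0},{"x":-0.57,"y":-0.56,"z":-0.06,"roll":0},{"x":-0.57,"y":-0.56,"z":-0.06,"roll":0},{"x":-0.57,"y":-0.56,"z":-0.06,"roll":0},{"x":-0.57,"y":-0.56,"z":-0.06,"roll":0},{"x":-0.57,"y":-0.56,"z":-0.06,"roll":0},{"x":-0.57,"y":-0.56,"z":-0.06,"roll":0},{"x":-0.57,"y":-0.56,"z":-0.06,"roll":0},{"x":-0.57,"y":-0.56,"z":-0.06,"roll":0}]' 0
```

```text
t: 1.45
tool_pos: [0.4343, 0.1079, 0.2784]
tool_rot: [0.708, 3.06, 0.0]
contact_force: [0.7, 0.4, 0.6]
opening: 0.0854
```

```bash
python3 -m crank '[{"x":-0.57,"y":-0.56,"z":0,"roll":0},{"x":-0.57,"y":-0.56,"z":0,"roll":0},{"x":-0.57,"y":-0.56,"z":0,"roll":0},{"x":-0.57,"y":-0.56,"z":0,"roll":0},{"x":-0.57,"y":-0.56,"z":0,"roll":0},{"x":-0.57,"y":-0.56,"z":0,"roll":0},{"x":-0.57,"y":-0.56,"z":0,"roll":0},{"x":-0.57,"y":-0.56,"z":0,"roll":0},{"x":-0.57,"y":-0.56,"z":0,"roll":0}]'
python3 -m crank '[{"x":0,"y":0,"z":0,"roll":1},{"x":0,"y":0,"z":0,"roll":1},{"x":0,"y":0,"z":0,"roll":1},{"x":0,"y":0,"z":0,"roll":1},{"x":0,"y":0,"z":0,"roll":1},{"x":0,"y":0,"z":0,"roll":1},{"x":0,"y":0,"z":0,"roll":1},{"x":0,"y":0,"z":0,"roll":1},{"x":0,"y":0,"z":0,"roll":0}]'
python3 -c "
from h import *
go(.591,-.338,.28,1.728)
snap('wrist','w2')"
```

```text
t: 2.58
tool_pos: [0.5781, -0.299, 0.278]
tool_rot: [-0.708, -3.06, -0.0]
contact_force: [-0.0, 0.0, 0.9]
opening: 0.0857
t: 3.7
tool_pos: [0.5777, -0.2974, 0.278]
tool_rot: [-2.04, -2.389, 0.0]
contact_force: [-1.0, -0.3, 0.3]
opening: 0.0856
t 3.70 shift units [-0.703  0.112 -0.034] norm 0.71 | yaw now 1.728 roll units 0.002 | shift after roll [-0.703  0.112 -0.034]
```

View pics/w2.png

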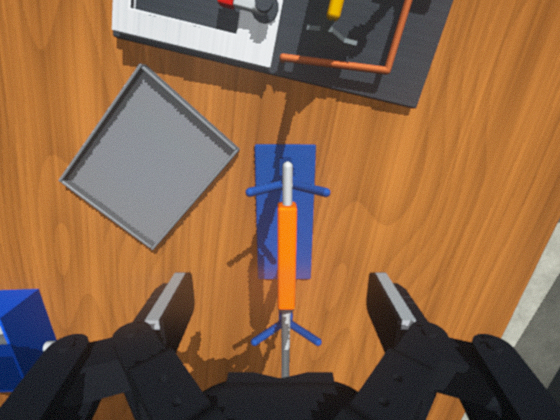

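The wrist view shows the rod between the jaws, nearly in line with the tool (handle from (287,207) to (286,308)), with the tray at (150,155). I'll measure both from this view.

Run:
```python
from h import *
d=load('w2'); h=cv2.cvtColor(d['img'],cv2.COLOR_RGB2HSV)
m=cv2.inRange(h,np.array((5,170,140)),np.array((16,255,255)))
k=np.zeros_like(m);k[195:320,265:310]=m[195:320,265:310]
c=max(cv2.findContours(k,0,1)[0],key=cv2.contourArea); r=cv2.minAreaRect(c);b=cv2.boxPoints(r);print(b)
b=b[np.argsort(b[:,1])]; e1=(b[0]+b[1])/2;e2=(b[2]+b[3])/2
P=[onz(d,*e,.151) for e in(e1,e2)];print(P,np.linalg.norm(P[0]-P[1]),np.mean(P,0)); v=P[1]-P[0];print('dir',np.arctan2(v[1],v[0]))
# tray corners
for nm,dd,box in(('w',d,(55,55,245,255)),('t',load('top0'),(355,215,450,305))):
    h=cv2.cvtColor(dd['img'],cv2.COLOR_RGB2HSV); m=cv2.inRange(h,np.array((0,0,40)),np.array((180,60,200)))
    k=np.zeros_like(m);x0,y0,x1,y1=box;k[y0:y1,x0:x1]=m[y0:y1,x0:x1]
    c=max(cv2.findContours(k,0,1)[0],key=cv2.contourArea); q=cv2.approxPolyDP(cv2.convexHull(c),8,True)[:,0]
    print(nm,q.tolist())
    W=np.array([onz(dd,*p,.018) for p in q]); print(np.round(W,4).tolist(),np.round(W.mean(0),4),[np.linalg.norm(W[i]-W[i-1]).round(4) for i in range(len(W))])
```

```text
[[269. 319.]
 [269. 202.]
 [309. 202.]
 [309. 319.]]
[array([ 0.58629594, -0.29237291,  0.151     ]), array([ 0.60719388, -0.4156589 ,  0.151     ])] 0.12504463025375614 [ 0.59674491 -0.35401591  0.151     ]
dir -1.402884572009209
w [[140, 63], [238, 148], [152, 249], [59, 180]]
[[0.3977, -0.1934, 0.018], [0.5211, -0.2724, 0.018], [0.4168, -0.4322, 0.018], [0.2941, -0.3506, 0.018]] [ 0.4074 -0.3121  0.018 ] [np.float64(0.1882), np.float64(0.1466), np.float64(0.1909), np.float64(0.1473)]
t [[388, 220], [442, 256], [416, 298], [360, 262]]
[[0.5191, -0.276, 0.018], [0.415, -0.4319, 0.018], [0.2939, -0.351, 0.018], [0.395, -0.1909, 0.018]] [ 0.4057 -0.3124  0.018 ] [np.float64(0.1504), np.float64(0.1874), np.float64(0.1457), np.float64(0.1894)]
```

```bash
python3 -m crank '[{"x":-0.34,"y":0.06,"z":0,"roll":0},{"x":-0.34,"y":0.06,"z":0,"roll":0},{"x":0,"y":0,"z":0.6,"roll":0},{"x":0,"y":0,"z":0.6,"roll":0},{"x":0,"y":0,"z":0.6,"roll":0},{"x":0,"y":0,"z":0.3,"roll":0},{"x":0,"y":0,"z":0,"roll":0}]' 0
python3 -c "
from h import *
go(.592,-.340,.133,1.73)
snap('wrist','w3')"
```

```text
t: 4.62
tool_pos: [0.5906, -0.3362, 0.1507]
tool_rot: [-2.039, -2.386, 0.0]
contact_force: [-0.3, 0.5, -0.6]
opening: 0.0852
t 4.62 shift units [-0.068  0.014  0.294] norm 0.30 | yaw now 1.727 roll units -0.021 | shift after roll [-0.067  0.013  0.294]
```

View pics/w3.png

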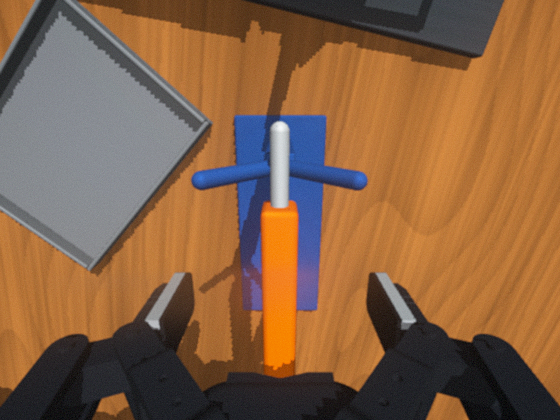

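The rod is centred between the jaws (x≈280) and aligned, so I'll descend and grip.

```bash
python3 -m crank '[{"x":0,"y":0.01,"z":0.15,"roll":0},{"x":0,"y":0,"z":0.14,"roll":0},{"x":0,"y":0,"z":0,"roll":0}]' 0
python3 -m crank '[{"x":0,"y":0,"z":0,"roll":0},{"x":0,"y":0,"z":0,"roll":0},{"x":0,"y":0,"z":0,"roll":0},{"x":0,"y":0,"z":0,"roll":0},{"x":0,"y":0,"z":0,"roll":0},{"x":0,"y":0,"z":0,"roll":0},{"x":0,"y":0,"z":0,"roll":0},{"x":0,"y":0,"z":0,"roll":0}]' 1 100
python3 -c "
from h import *
snap('wrist','w4')"
```

```text
t: 5.05
tool_pos: [0.5915, -0.3363, 0.1341]
tool_rot: [-2.041, -2.387, 0.0]
contact_force: [-0.1, 0.8, 0.3]
opening: 0.0858
t: 6.05
tool_pos: [0.5907, -0.337, 0.1356]
tool_rot: [-2.041, -2.385, 0.003]
contact_force: [-5.3, 0.0, 4.6]
opening: 0.0166
```

View pics/w4.png

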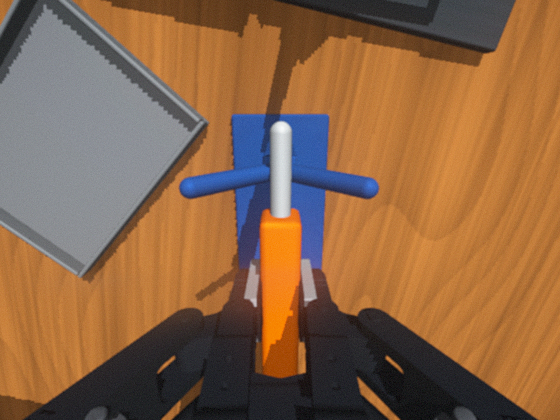

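```bash
python3 -m crank '[{"x":0,"y":0,"z":-0.2,"roll":0},{"x":0,"y":0,"z":-0.5,"roll":0},{"x":0,"y":0,"z":-0.7,"roll":0},{"x":0,"y":0,"z":-0.7,"roll":0},{"x":0,"y":0,"z":-0.7,"roll":0},{"x":0,"y":0,"z":0,"roll":0}]'
python3 -m crank '[{"x":0,"y":0,"z":0,"roll":-0.9},{"x":0,"y":0,"z":0,"roll":-0.9},{"x":0,"y":0,"z":0,"roll":-0.9},{"x":0,"y":0,"z":0,"roll":-0.9},{"x":0,"y":0,"z":0,"roll":-0.9},{"x":0,"y":0,"z":0,"roll":-0.9},{"x":0,"y":0,"z":0,"roll":-0.9},{"x":0,"y":0,"z":0,"roll":-0.9},{"x":0,"y":0,"z":0,"roll":-0.9},{"x":0,"y":0,"z":0,"roll":-0.9}]'
python3 -m crank '[{"x":0,"y":0,"z":0,"roll":-0.8},{"x":0,"y":0,"z":0,"roll":-0.8},{"x":0,"y":0,"z":0,"roll":-0.7},{"x":0,"y":0,"z":0,"roll":0}]'
python3 -c "
from h import *
go(.4387,-.0188,.30,3.083)
snap('scene','s1');snap('top','t1')"
```

```text
t: 6.85
tool_pos: [0.5937, -0.3375, 0.3092]
tool_rot: [2.035, 2.381, 0.002]
contact_force: [0.6, -0.3, -2.0]
opening: 0.0163
t: 8.1
tool_pos: [0.5914, -0.336, 0.3003]
tool_rot: [-0.517, -3.096, -0.003]
contact_force: [-0.0, 0.6, -2.7]
opening: 0.0163
t: 8.6
tool_pos: [0.5914, -0.3361, 0.3007]
tool_rot: [-0.094, -3.138, -0.003]
contact_force: [0.1, 0.5, -2.3]
opening: 0.0164
t 8.60 shift units [2.856 5.128 0.027] norm 5.87 | yaw now 3.082 roll units -0.009 | shift after roll [2.851 5.131 0.012]
```

View pics/s1.png

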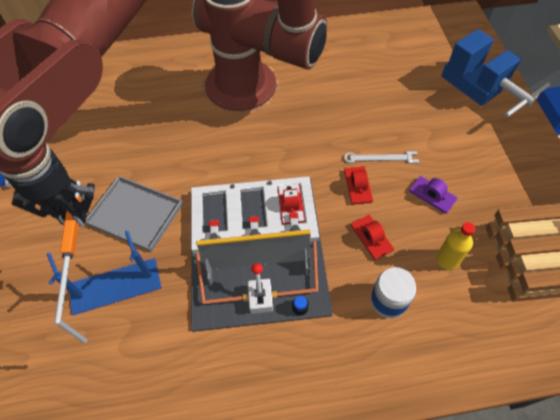

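View pics/t1.png

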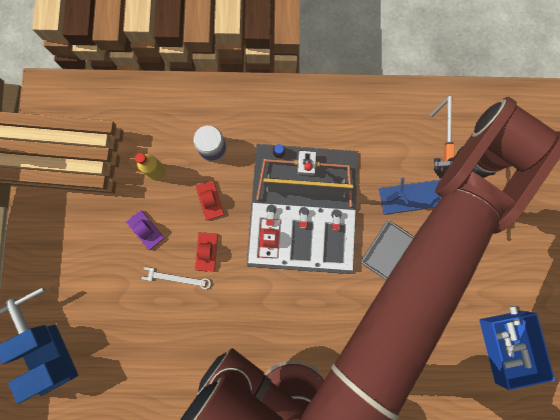

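The rod is held level and points along +x. Its elbow is at scene (60,319) and top (450,97), and its leg tip at scene (85,341) and top (433,116). I'll verify the hook geometry against the TCP.

Run:
```python
from h import *
def crop(n,x,y,w,h,s,out):
    i=cv2.imread(f'pics/{n}.png')[y:y+h,x:x+w]; return cv2.resize(i,(w*s,h*s),interpolation=cv2.INTER_NEAREST)
a=crop('s1',40,215,60,140,4,'');b=crop('t1',420,85,60,80,5,'')
c=np.zeros((560,560,3),np.uint8);c[:560,:240]=a;c[:400,250:550]=b;cv2.imwrite('pics/c2.png',c)
```

```text
(no output)
```

View pics/c2.png

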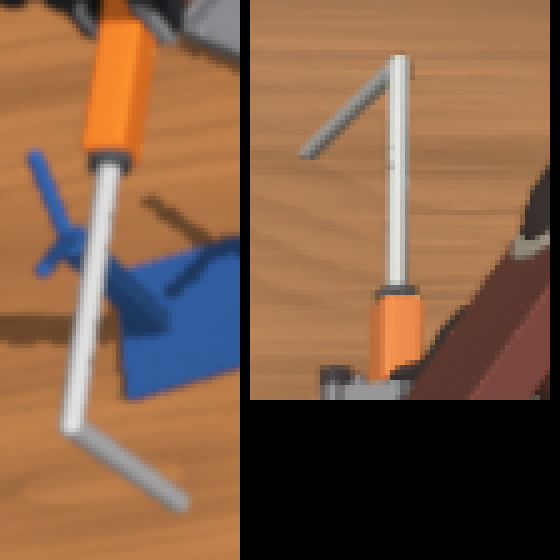

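Run:
```python
from h import *
S=load('s1');T=load('t1')
for p,q in (((58.2,321.7),(449.8,97.3)),((85.2,340.6),(431.5,115.5)),((67.3,255),(449.8,143))): print(tri((S,*p),(T,*q)))
```

```text
(array([ 0.7772445 , -0.34798128,  0.30436204]), [0.0005804046757828141, 0.0005804046757828337])
(array([ 0.77571311, -0.34824967,  0.19221526]), [0.00036495423743558136, 0.0003649542374356012])
(array([ 0.66469203, -0.3405162 ,  0.30858345]), [0.0007881494369997933, 0.000788149436999786])
```

```bash
python3 -m crank '[{"x":0.356,"y":0.64,"z":0,"roll":0},{"x":0.356,"y":0.64,"z":0,"roll":0},{"x":0.356,"y":0.64,"z":0,"roll":0},{"x":0.356,"y":0.64,"z":0,"roll":0},{"x":0.356,"y":0.64,"z":0,"roll":0},{"x":0.356,"y":0.64,"z":0,"roll":0},{"x":0.356,"y":0.64,"z":0,"roll":0},{"x":0.356,"y":0.64,"z":0,"roll":0},{"x":0,"y":0,"z":0,"roll":0},{"x":0,"y":0,"z":0,"roll":0}]'
python3 -c "
from h import *
go(.4387,-.0188,.17,3.083)
snap('scene','s2');snap('top','t2');snap('wrist','w5')"
```

```text
t: 9.95
tool_pos: [0.4394, -0.0201, 0.3029]
tool_rot: [0.093, 3.14, -0.001]
contact_force: [0.3, -0.3, -1.9]
opening: 0.0159
t 9.95 shift units [0.014 0.021 2.214] norm 2.21 | yaw now 3.083 roll units -0.004 | shift after roll [0.014 0.02  2.214]
```

View pics/s2.png

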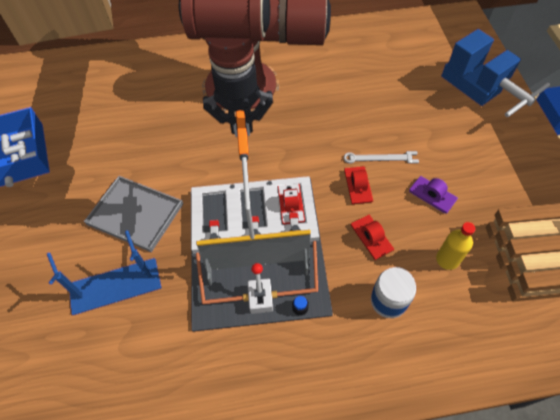

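View pics/t2.png

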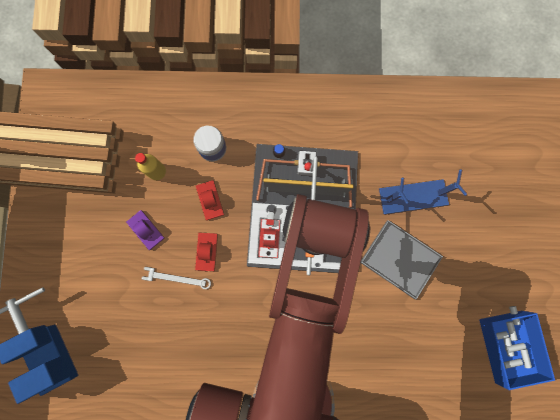

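View pics/w5.png

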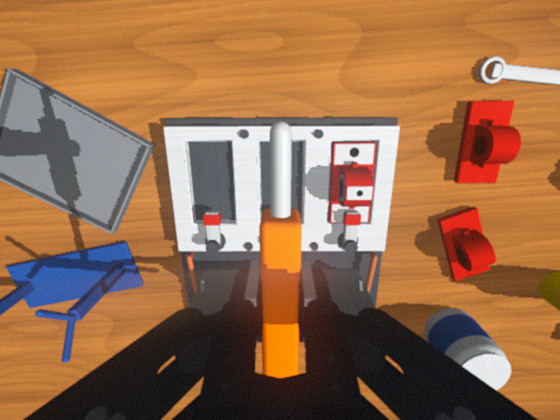

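The rod is now above the fixture. The wrist view shows the nest plate with corners near (165,127), (398,127), (387,251) and (178,251), with the finished part at (353,183). From this I'll refine the fixture pose and the raw poses.

Run:
```python
from h import *
d=load('w5');g=cv2.cvtColor(d['img'],cv2.COLOR_RGB2HSV)
m=cv2.inRange(g,np.array((0,0,190)),np.array((180,40,255)))
k=np.zeros_like(m);k[115:260,160:405]=m[115:260,160:405]
n,l,s,c=cv2.connectedComponentsWithStats(k); 
pts=np.argwhere(k>0)[:,::-1].astype(np.float32)
hull=cv2.convexHull(pts.reshape(-1,1,2)); q=cv2.approxPolyDP(hull,6,True)[:,0];print(q.tolist())
W=np.array([onz(d,*p,.032) for p in q]);print(np.round(W,4).tolist())
for z in(.032,):
  # project expectation
  O=np.array([.4556,-.0198]);th=-.058;X=np.array([np.cos(th),np.sin(th)]);Y=np.array([-X[1],X[0]])
  for a,b in((-.075,-.15),(-.075,.15),(.1,.15),(.1,-.15)):
    p=O+a*X+b*Y;print((a,b),np.round(p,4),proj(d,[*p,z]).round(1))
  for b in(-.095,.095,0):
   for a,c in((-.0575,-.0305),(-.0575,.0305),(.0575,.0305),(.0575,-.0305)):
    p=O+a*X+(b+c)*Y;print((a,b+c),proj(d,[*p,z]).round(1))
i=cv2.imread('pics/w5.png')[100:270,150:410];cv2.imwrite('pics/c3.png',cv2.resize(i,None,fx=3,fy=3,interpolation=cv2.INTER_NEAREST))
```

```text
[[399.0, 127.0], [383.0, 250.0], [179.0, 250.0], [164.0, 127.0]]
[[0.3915, 0.1346, 0.032], [0.5645, 0.1231, 0.032], [0.5468, -0.1739, 0.032], [0.3738, -0.1639, 0.032]]
(-0.075, -0.15) [ 0.372  -0.1652] [162.8 125.6]
(-0.075, 0.15) [0.3894 0.1343] [398.9 125.3]
(0.1, 0.15) [0.5641 0.1242] [383.7 249.7]
(0.1, -0.15) [ 0.5467 -0.1753] [178. 250.]
(-0.0575, -0.1255) [183.5 139.7]
(-0.0575, -0.0645) [230.8 139.6]
(0.0575, -0.0645) [235.2 222.8]
(0.0575, -0.1255) [192.  222.8]
(-0.0575, 0.0645) [330.9 139.5]
(-0.0575, 0.1255) [378.2 139.4]
(0.0575, 0.1255) [369.7 222.6]
(0.0575, 0.0645) [326.5 222.6]
(-0.0575, -0.0305) [257.2 139.6]
(-0.0575, 0.0305) [304.5 139.5]
(0.0575, 0.0305) [302.5 222.7]
(0.0575, -0.0305) [259.3 222.7]
```

View pics/c3.png

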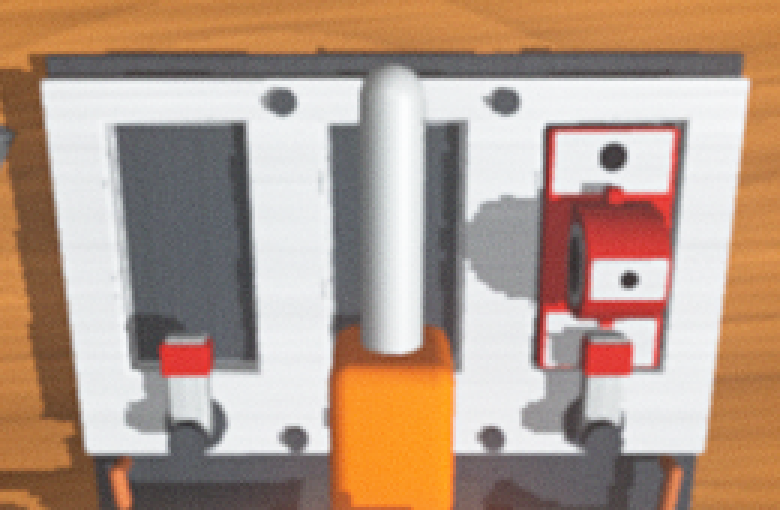

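```bash
python3 -m crank '[{"x":0.01,"y":0.02,"z":0.4,"roll":0},{"x":0,"y":0,"z":0.4,"roll":0},{"x":0,"y":0,"z":0.4,"roll":0},{"x":0,"y":0,"z":0.4,"roll":0},{"x":0,"y":0,"z":0.4,"roll":0},{"x":0,"y":0,"z":0.05,"roll":0},{"x":0,"y":0,"z":0,"roll":0}]'
python3 -c "
from h import *
go(.4387,-.0188,.178,3.083)
snap('scene','s3');snap('top','t3')
i=cv2.imread('pics/s3.png')[160:340,170:360];cv2.imwrite('pics/c4.png',cv2.resize(i,None,fx=3,fy=3))"
```

```text
t: 10.98
tool_pos: [0.4392, -0.0191, 0.1804]
tool_rot: [0.094, 3.14, -0.0]
contact_force: [-0.0, -0.3, -2.0]
opening: 0.0161
t 10.97 shift units [0.009 0.005 0.04 ] norm 0.04 | yaw now 3.082 roll units -0.009 | shift after roll [0.009 0.005 0.04 ]
```

View pics/c4.png

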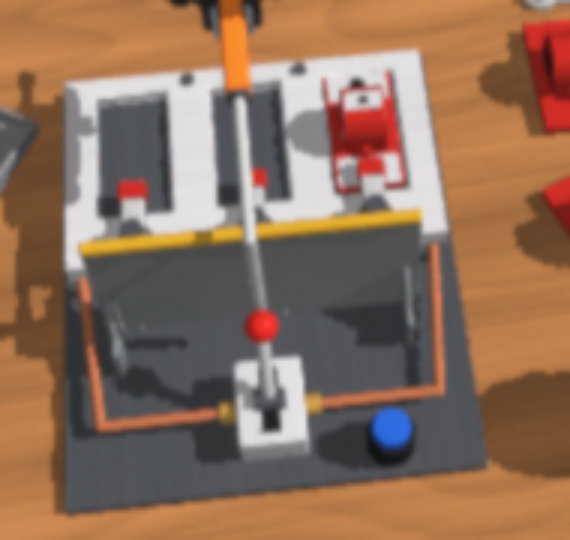

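```bash
python3 -m crank '[{"x":-0.14,"y":0,"z":0,"roll":0},{"x":-0.14,"y":0,"z":0,"roll":0},{"x":-0.14,"y":0,"z":0,"roll":0},{"x":-0.14,"y":0,"z":0,"roll":0},{"x":-0.14,"y":0,"z":0,"roll":0},{"x":-0.14,"y":0,"z":0,"roll":0},{"x":-0.14,"y":0,"z":0,"roll":0},{"x":-0.14,"y":0,"z":0,"roll":0},{"x":0,"y":0,"z":0,"roll":0}]'
python3 -c "
from h import *
snap('scene','s4')
i=cv2.imread('pics/s4.png')[160:340,170:360];cv2.imwrite('pics/c5.png',cv2.resize(i,None,fx=3,fy=3))"
```

```text
t: 12.2
tool_pos: [0.5039, -0.0225, 0.1804]
tool_rot: [-0.092, -3.132, -0.0]
contact_force: [-15.6, 0.6, 9.1]
opening: 0.0161
```

View pics/c5.png

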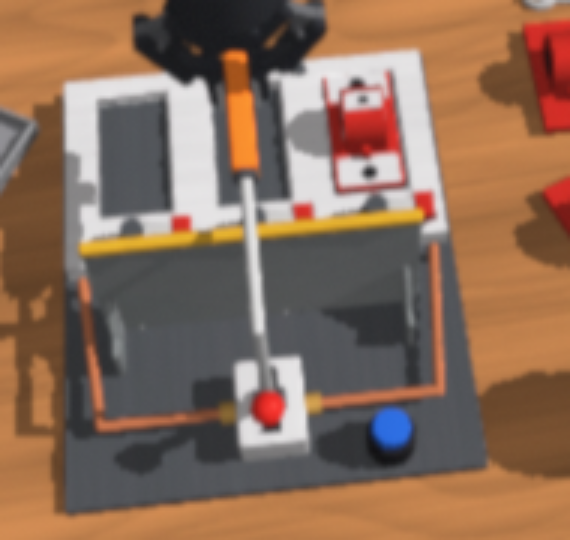

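Run:
```python
from h import *
S=load('s4'); 
print(onz(S,259.4,295.4,.110))
O=np.array([.4565,-.0195]);print(O+.26*np.array([np.cos(-.0587),np.sin(-.0587)]))
```

```text
[ 0.71449035 -0.03503262  0.11      ]
[ 0.71605219 -0.03475324]
```

```bash
python3 -m crank '[{"x":-0.05,"y":0,"z":0,"roll":0},{"x":0,"y":0,"z":0,"roll":0},{"x":0.3,"y":0,"z":0,"roll":0},{"x":0.4,"y":0,"z":0,"roll":0},{"x":0.4,"y":0,"z":0,"roll":0},{"x":0,"y":0,"z":-0.5,"roll":0},{"x":0,"y":0,"z":-0.7,"roll":0},{"x":0,"y":0,"z":-0.7,"roll":0},{"x":0,"y":0,"z":-0.15,"roll":0},{"x":0,"y":0,"z":0,"roll":0}]'
python3 -c "
from h import *
go(.5914,-.3361,.30,3.083)
snap('scene','s5');snap('top','t5')
i=cv2.imread('pics/s5.png')[100:340,170:360];cv2.imwrite('pics/c6.png',cv2.resize(i,None,fx=2.4,fy=2.4))"
```

```text
t: 13.5
tool_pos: [0.4435, -0.0189, 0.3025]
tool_rot: [0.092, 3.139, -0.0]
contact_force: [0.5, -1.0, -2.9]
opening: 0.0163
t 13.50 shift units [-2.772 -5.132  0.045] norm 5.83 | yaw now 3.083 roll units -0.002 | shift after roll [-2.771 -5.133  0.042]
```

View pics/c6.png

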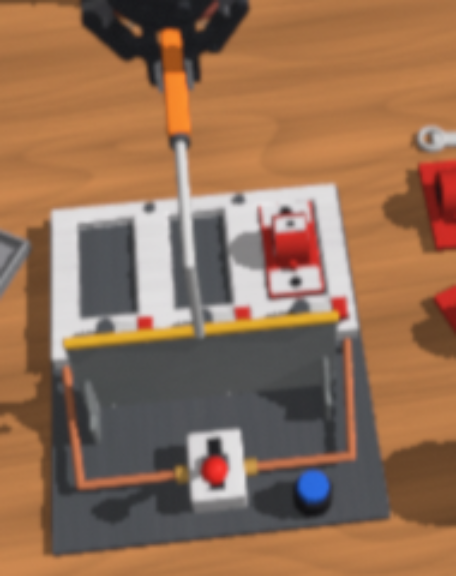

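```bash
python3 -m crank '[{"x":-0.346,"y":-0.64,"z":0,"roll":0},{"x":-0.346,"y":-0.64,"z":0,"roll":0},{"x":-0.346,"y":-0.64,"z":0,"roll":0},{"x":-0.346,"y":-0.64,"z":0,"roll":0},{"x":-0.346,"y":-0.64,"z":0,"roll":0},{"x":-0.346,"y":-0.64,"z":0,"roll":0},{"x":-0.346,"y":-0.64,"z":0,"roll":0},{"x":-0.346,"y":-0.64,"z":0,"roll":0},{"x":0,"y":0,"z":0,"roll":0},{"x":0,"y":0,"z":0,"roll":0}]'
python3 - <<'E'
from h import *
go(.5914,-.3361,.30,1.728)
snap('scene','s6');snap('top','t6')
def crop(n,x,y,w,h,s):
    i=cv2.imread(f'pics/{n}.png')[y:y+h,x:x+w]; return cv2.resize(i,(w*s,h*s),interpolation=cv2.INTER_NEAREST)
a=crop('s6',40,215,60,140,4);b=crop('t6',420,85,60,80,5)
c=np.zeros((560,560,3),np.uint8);c[:560,:240]=a;c[:400,250:550]=b;cv2.imwrite('pics/c7.png',c)
E
```

```text
t: 14.85
tool_pos: [0.5902, -0.3347, 0.3005]
tool_rot: [-0.092, -3.137, -0.004]
contact_force: [-0.1, 0.0, -1.5]
opening: 0.0165
t 14.85 shift units [-0.022 -0.023  0.007] norm 0.03 | yaw now 3.083 roll units 11.290 | shift after roll [-0.027  0.016  0.008]
```

View pics/c7.png

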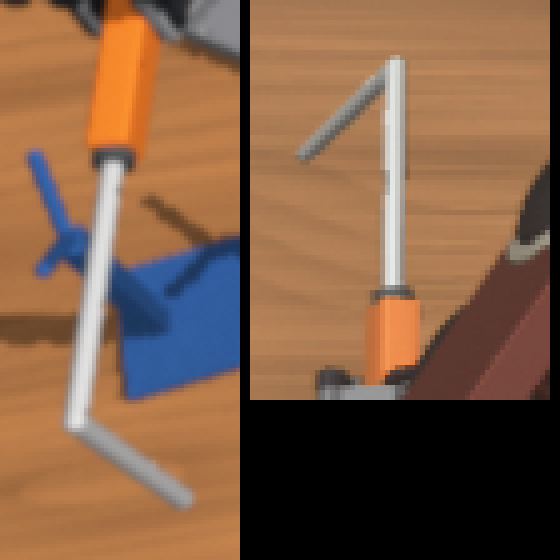

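The hook sits in the grip as before. I'll rotate it back and lay it in the rest.

```bash
python3 -m crank '[{"x":0,"y":0,"z":0,"roll":0.9},{"x":0,"y":0,"z":0,"roll":0.9},{"x":0,"y":0,"z":0,"roll":0.9},{"x":0,"y":0,"z":0,"roll":0.9},{"x":0,"y":0,"z":0,"roll":0.9},{"x":0,"y":0,"z":0,"roll":0.9},{"x":0,"y":0,"z":0,"roll":0.9},{"x":0,"y":0,"z":0,"roll":0.9},{"x":0,"y":0,"z":0,"roll":0.9},{"x":0,"y":0,"z":0,"roll":0.9}]'
python3 -m crank '[{"x":0,"y":0,"z":0,"roll":0.8},{"x":0,"y":0,"z":0,"roll":0.8},{"x":0,"y":0,"z":0,"roll":0.7},{"x":0,"y":0,"z":0,"roll":0}]'
python3 -c "
from h import *
go(.5911,-.3365,.136,1.728)"
```

```text
t: 16.2
tool_pos: [0.5906, -0.334, 0.3032]
tool_rot: [1.697, 2.644, 0.0]
contact_force: [0.4, 0.1, -1.9]
opening: 0.016
t: 16.7
tool_pos: [0.5907, -0.3342, 0.3033]
tool_rot: [2.039, 2.39, 0.001]
contact_force: [0.2, -0.1, -2.1]
opening: 0.0162
t 16.70 shift units [-3.800e-02 -1.000e-03  2.788e+00] norm 2.79 | yaw now 1.729 roll units 0.007 | shift after roll [-3.800e-02  1.000e-03  2.788e+00]
```

```bash
python3 -m crank '[{"x":-0.04,"y":0,"z":0.5,"roll":0},{"x":0,"y":0,"z":0.6,"roll":0},{"x":0,"y":0,"z":0.6,"roll":0},{"x":0,"y":0,"z":0.5,"roll":0},{"x":0,"y":0,"z":0.25,"roll":0},{"x":0,"y":0,"z":0.2,"roll":0},{"x":0,"y":0,"z":0.1,"roll":0},{"x":0,"y":0,"z":0,"roll":0}]'
python3 -c "
from h import *
go(.5911,-.3365,.136,1.728)
snap('wrist','w6');snap('scene','s7')"
```

```text
t: 17.7
tool_pos: [0.5914, -0.3378, 0.1384]
tool_rot: [2.041, 2.387, 0.0]
contact_force: [-0.2, 0.5, -2.9]
opening: 0.0159
t 17.70 shift units [ 0.023 -0.001  0.04 ] norm 0.05 | yaw now 1.727 roll units -0.009 | shift after roll [ 0.023 -0.001  0.04 ]
```

View pics/w6.png

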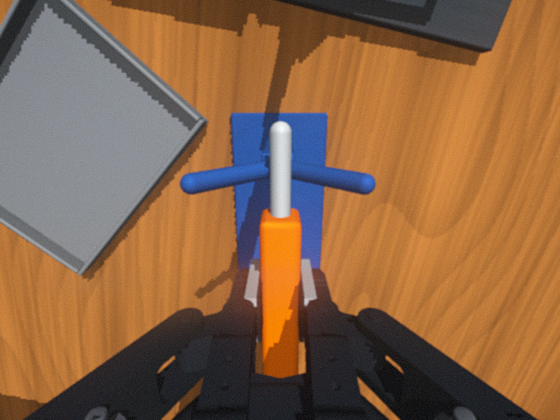

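The view matches the one at the grasp. The rod is still about 2 mm high with no contact, so I'll lower it a bit more and release.

```bash
python3 -m crank '[{"x":0.01,"y":0,"z":0.04,"roll":0},{"x":0,"y":0,"z":0.02,"roll":0},{"x":0,"y":0,"z":0,"roll":0}]'
python3 -m crank '[{"x":0,"y":0,"z":0,"roll":0},{"x":0,"y":0,"z":0,"roll":0},{"x":0,"y":0,"z":0,"roll":0},{"x":0,"y":0,"z":0,"roll":0},{"x":0,"y":0,"z":0,"roll":0},{"x":0,"y":0,"z":0,"roll":0},{"x":0,"y":0,"z":-0.5,"roll":0},{"x":0,"y":0,"z":-0.7,"roll":0},{"x":0,"y":0,"z":-0.6,"roll":0},{"x":0,"y":0,"z":0,"roll":0}]' 0
python3 -c "
from h import *
snap('wrist','w7');snap('scene','s7');snap('top','t7')"
```

```text
t: 18.18
tool_pos: [0.5914, -0.3376, 0.1364]
tool_rot: [2.04, 2.386, -0.001]
contact_force: [-2.8, 0.6, 5.5]
opening: 0.0161
t: 19.42
tool_pos: [0.5928, -0.3383, 0.2475]
tool_rot: [2.036, 2.381, 0.001]
contact_force: [0.5, 0.3, 1.6]
opening: 0.0853
```

View pics/w7.png

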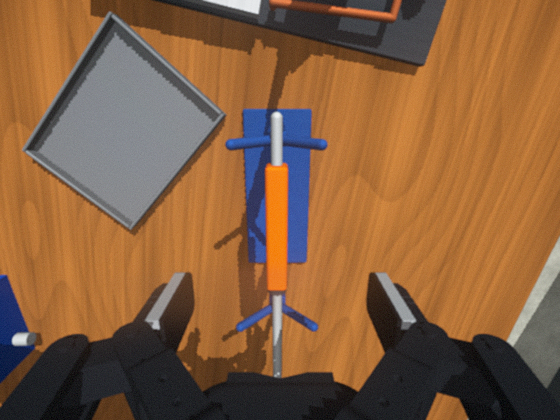

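View pics/s7.png

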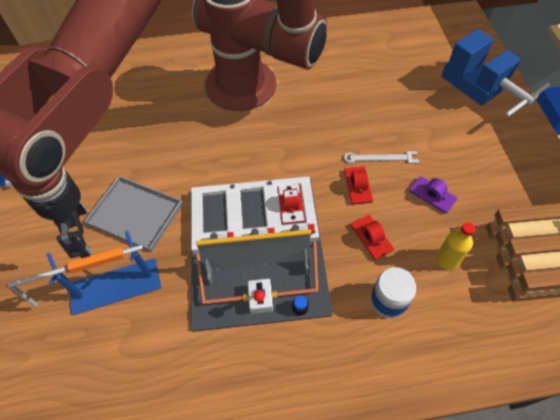

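```bash
python3 -c "
from h import *
go(.4621,.0753,.25,3.083)"
```

```text
t 19.57 shift units [ 7.117 -1.048 -0.142] norm 7.19 | yaw now 1.727 roll units -11.302 | shift after roll [ 2.539  6.73  -0.154]
```

```bash
python3 -m crank '[{"x":0,"y":0,"z":-0.04,"roll":-0.95},{"x":0,"y":0,"z":0,"roll":-0.95},{"x":0,"y":0,"z":0,"roll":-0.95},{"x":0,"y":0,"z":0,"roll":-0.95},{"x":0,"y":0,"z":0,"roll":-0.95},{"x":0,"y":0,"z":0,"roll":-0.95},{"x":0,"y":0,"z":0,"roll":-0.95},{"x":0,"y":0,"z":0,"roll":-0.95},{"x":0,"y":0,"z":0,"roll":-0.95},{"x":0,"y":0,"z":0,"roll":-0.95}]'
python3 -m crank '[{"x":0.25,"y":0.67,"z":0,"roll":-0.6},{"x":0.25,"y":0.67,"z":0,"roll":-0.6},{"x":0.25,"y":0.67,"z":0,"roll":-0.6},{"x":0.25,"y":0.67,"z":0,"roll":0},{"x":0.25,"y":0.67,"z":0,"roll":0},{"x":0.25,"y":0.67,"z":0,"roll":0},{"x":0.25,"y":0.67,"z":0,"roll":0},{"x":0.25,"y":0.67,"z":0,"roll":0},{"x":0.25,"y":0.67,"z":0,"roll":0},{"x":0.25,"y":0.67,"z":0,"roll":0}]'
python3 -c "
from h import *
go(.4621,.0753,.13,3.083)"
```

```text
t: 20.82
tool_pos: [0.5902, -0.3365, 0.2418]
tool_rot: [-0.424, -3.109, -0.003]
contact_force: [0.2, -0.1, -0.2]
opening: 0.0859
t: 22.08
tool_pos: [0.4815, 0.0782, 0.2424]
tool_rot: [-0.093, -3.137, 0.0]
contact_force: [1.0, -0.4, -0.3]
opening: 0.0851
t 22.07 shift units [ 0.313 -0.066  1.875] norm 1.90 | yaw now 3.083 roll units -0.004 | shift after roll [ 0.319 -0.067  1.874]
```

```bash
python3 -m crank '[{"x":0.31,"y":-0.07,"z":0.4,"roll":0},{"x":0,"y":0,"z":0.5,"roll":0},{"x":0,"y":0,"z":0,"roll":0},{"x":0,"y":0,"z":0,"roll":0}]'
python3 -c "
from h import *
go(.4621,.0753,.13,3.083)
snap('wrist','w8')"
```

```text
t: 22.58
tool_pos: [0.4643, 0.0738, 0.1907]
tool_rot: [-0.093, -3.14, 0.0]
contact_force: [-0.6, -0.1, -0.1]
opening: 0.0857
t 22.57 shift units [0.037 0.024 1.012] norm 1.01 | yaw now 3.083 roll units -0.003 | shift after roll [0.037 0.024 1.012]
```

View pics/w8.png

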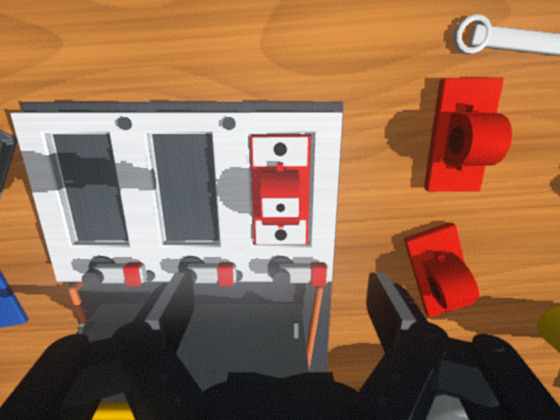

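The wrist view has the finished part aligned: flange holes at (280,149) and (281,235), top hole at (281,208). The raws are at (470,135) and (442,268).

Run:
```python
from h import *
d=load('w8')
a=onz(d,280,149,.036);b=onz(d,281,235,.036);c=onz(d,281,208,.078);print(a,b,(a+b)/2,c)
```

```text
[0.41921614 0.07687925 0.036     ] [0.50583531 0.07286056 0.036     ] [0.46252572 0.07486991 0.036     ] [0.46279135 0.07514673 0.078     ]
```

```bash
python3 -m crank '[{"x":0.03,"y":0.02,"z":0.5,"roll":0},{"x":0,"y":0,"z":0.6,"roll":0},{"x":0,"y":0,"z":0.5,"roll":0},{"x":0,"y":0,"z":0.4,"roll":0},{"x":0,"y":0,"z":0.3,"roll":0},{"x":0,"y":0,"z":0,"roll":0}]'
python3 -m crank '[{"x":0,"y":0,"z":0,"roll":0},{"x":0,"y":0,"z":0,"roll":0},{"x":0,"y":0,"z":0,"roll":0},{"x":0,"y":0,"z":0,"roll":0},{"x":0,"y":0,"z":0,"roll":0},{"x":0,"y":0,"z":0,"roll":0}]' 1 60
python3 -c "
from h import *
go(.4626,.075,.052,3.083)"
```

```text
t: 23.38
tool_pos: [0.4623, 0.075, 0.0524]
tool_rot: [-0.093, -3.139, 0.0]
contact_force: [-0.0, 0.5, 0.5]
opening: 0.0854
t: 24.12
tool_pos: [0.4635, 0.0751, 0.054]
tool_rot: [0.092, 3.138, -0.0]
contact_force: [-0.8, -1.5, 5.6]
opening: 0.0333
t 24.12 shift units [ 0.015 -0.002  0.033] norm 0.04 | yaw now 3.083 roll units -0.000 | shift after roll [ 0.015 -0.002  0.033]
```

```bash
python3 -m crank '[{"x":0,"y":0,"z":-0.2,"roll":0},{"x":0,"y":0,"z":-0.4,"roll":0},{"x":0,"y":0,"z":-0.6,"roll":0},{"x":0,"y":0,"z":-0.6,"roll":0},{"x":0,"y":0,"z":0,"roll":0}]'
python3 -c "
from h import *
go(.4065,-.312,.16,2.56)"
```

```text
t: 24.75
tool_pos: [0.4641, 0.0753, 0.1635]
tool_rot: [0.092, 3.134, 0.001]
contact_force: [0.7, 0.1, -4.6]
opening: 0.0331
t 24.75 shift units [ 0.58  -6.5    0.051] norm 6.53 | yaw now 3.083 roll units 4.357 | shift after roll [-2.744 -5.921  0.058]
```

```bash
python3 -m crank '[{"x":0.058,"y":-0.65,"z":0,"roll":0},{"x":0.058,"y":-0.65,"z":0,"roll":0},{"x":0.058,"y":-0.65,"z":0,"roll":0},{"x":0.058,"y":-0.65,"z":0,"roll":0},{"x":0.058,"y":-0.65,"z":0,"roll":0},{"x":0.058,"y":-0.65,"z":0,"roll":0},{"x":0.058,"y":-0.65,"z":0,"roll":0},{"x":0.058,"y":-0.65,"z":0,"roll":0},{"x":0.058,"y":-0.65,"z":0,"roll":0},{"x":0.058,"y":-0.65,"z":0,"roll":0}]'
python3 -m crank '[{"x":0,"y":0,"z":0,"roll":0.9},{"x":0,"y":0,"z":0,"roll":0.9},{"x":0,"y":0,"z":0,"roll":0.9},{"x":0,"y":0,"z":0,"roll":0.9},{"x":0,"y":0,"z":0,"roll":0.76},{"x":0,"y":0,"z":0,"roll":0},{"x":0,"y":0,"z":0,"roll":0}]'
python3 -c "
from h import *
go(.4065,-.312,.036,2.56)
snap('wrist','w9')"
```

```text
t: 26.0
tool_pos: [0.4033, -0.3121, 0.1575]
tool_rot: [-0.093, -3.137, -0.006]
contact_force: [0.3, 0.1, -3.9]
opening: 0.0333
t: 26.88
tool_pos: [0.4042, -0.3115, 0.1591]
tool_rot: [-0.899, -3.008, -0.002]
contact_force: [-0.9, 0.2, -3.5]
opening: 0.0328
t 26.88 shift units [-0.042  0.012  2.052] norm 2.05 | yaw now 2.561 roll units 0.007 | shift after roll [-0.037  0.014  2.052]
```

View pics/w9.png

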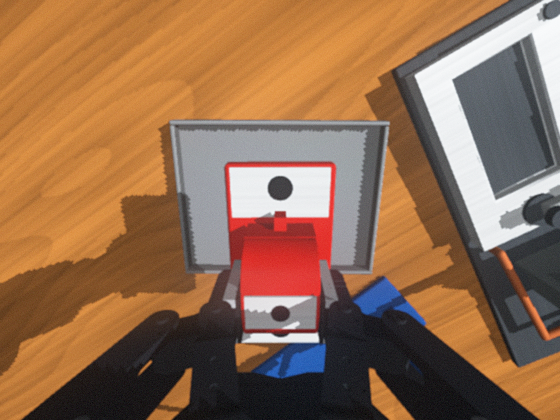

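It is aligned and centred over the tray, so I'll lower it.

```bash
python3 -m crank '[{"x":-0.04,"y":0.01,"z":0.5,"roll":0},{"x":0,"y":0,"z":0.6,"roll":0},{"x":0,"y":0,"z":0.5,"roll":0},{"x":0,"y":0,"z":0.25,"roll":0},{"x":0,"y":0,"z":0.15,"roll":0},{"x":0,"y":0,"z":0.04,"roll":0},{"x":0,"y":0,"z":0,"roll":0}]'
```

```text
t: 27.8
tool_pos: [0.4077, -0.3135, 0.0393]
tool_rot: [0.901, 3.008, -0.001]
contact_force: [-0.7, 0.3, -3.8]
opening: 0.0332
```

```bash
python3 -m crank '[{"x":0,"y":0,"z":0.03,"roll":0},{"x":0,"y":0,"z":0.02,"roll":0},{"x":0,"y":0,"z":0,"roll":0}]'
```

```text
t: 28.18
tool_pos: [0.4075, -0.3133, 0.036]
tool_rot: [0.901, 3.009, -0.001]
contact_force: [-1.0, 1.0, -0.7]
opening: 0.0333
```

```bash
python3 -m crank '[{"x":0,"y":0,"z":0,"roll":0},{"x":0,"y":0,"z":0,"roll":0},{"x":0,"y":0,"z":0,"roll":0},{"x":0,"y":0,"z":0,"roll":0},{"x":0,"y":0,"z":0,"roll":0},{"x":0,"y":0,"z":-0.4,"roll":0},{"x":0,"y":0,"z":-0.7,"roll":0},{"x":0,"y":0,"z":-0.8,"roll":0},{"x":0,"y":0,"z":-0.8,"roll":0},{"x":0,"y":0,"z":-0.7,"roll":0}]' 0
python3 -c "
from h import *
snap('wrist','w10');snap('top','t8');snap('scene','s8')"
```

```text
t: 29.42
tool_pos: [0.4072, -0.313, 0.2414]
tool_rot: [0.901, 3.008, -0.001]
contact_force: [-0.4, 0.7, -0.5]
opening: 0.0859
```

View pics/w10.png

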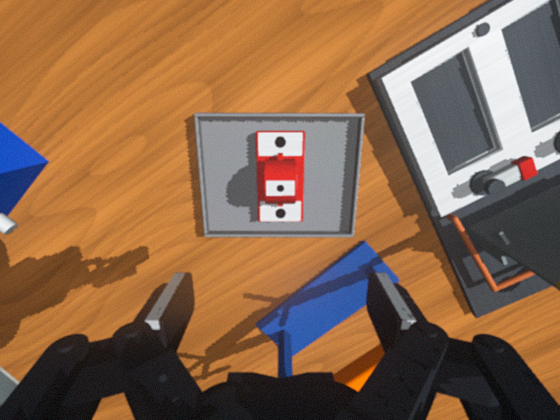

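View pics/s8.png

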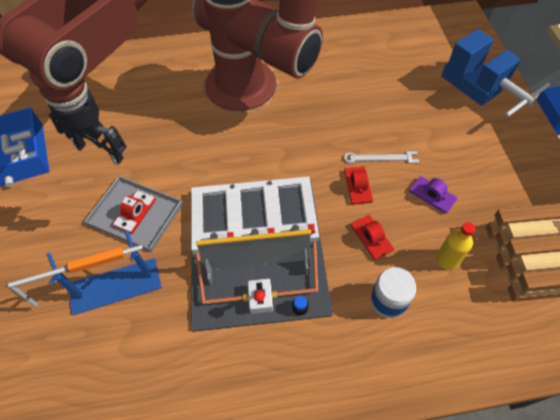

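The finished part stands centred in the tray, and all the pockets are empty. Next are the raws.

Run:
```python
from h import *
d=load('w8');g=cv2.cvtColor(d['img'],cv2.COLOR_RGB2HSV)
for n,dd,boxes in(('w8',d,[(420,70,520,195),(400,215,485,320)]),('t8',load('t8'),[(190,230,220,275),(195,178,226,224)])):
  g=cv2.cvtColor(dd['img'],cv2.COLOR_RGB2HSV)
  m=cv2.inRange(g,np.array((0,170,60)),np.array((5,255,255)))|cv2.inRange(g,np.array((175,170,60)),np.array((180,255,255)))
  for x0,y0,x1,y1 in boxes:
    k=np.zeros_like(m);k[y0:y1,x0:x1]=m[y0:y1,x0:x1]
    c=max(cv2.findContours(k,0,1)[0],key=cv2.contourArea);M=cv2.moments(c)
    q=cv2.approxPolyDP(cv2.convexHull(c),4,True)[:,0]
    print(n,onz(dd,M['m10']/M['m00'],M['m01']/M['m00'],.02).round(4),q.tolist(),[onz(dd,*p,.014)[:2].round(4).tolist() for p in q])
```

```text
w8 [0.4172 0.2569 0.02  ] [[502, 78], [511, 130], [504, 156], [478, 190], [428, 190], [425, 181], [441, 81]] [[0.3691, 0.2864], [0.417, 0.3036], [0.4422, 0.3013], [0.4764, 0.2806], [0.4734, 0.2285], [0.4635, 0.2244], [0.3684, 0.2301]]
w8 [0.5661 0.2496 0.02  ] [[453, 224], [478, 298], [428, 316], [404, 238]] [[0.5134, 0.2594], [0.6102, 0.301], [0.6326, 0.2443], [0.5269, 0.2076]]
t8 [0.4202 0.2574 0.02  ] [[216, 234], [213, 270], [196, 269], [199, 233]] [[0.4719, 0.2301], [0.3676, 0.2354], [0.3699, 0.2845], [0.4743, 0.2798]]
t8 [0.5723 0.2528 0.02  ] [[213, 181], [223, 214], [206, 219], [196, 186]] [[0.6301, 0.2442], [0.5312, 0.2114], [0.5158, 0.2609], [0.6142, 0.2941]]
```

```bash
python3 -c "
from h import *
go(.4215,.257,.19,3.09)"
```

```text
t 29.57 shift units [5.053 8.074 0.837] norm 9.56 | yaw now 2.560 roll units -4.420 | shift after roll [0.271 9.517 0.88 ]
```

```bash
python3 -m crank '[{"x":0,"y":0,"z":0,"roll":-0.9},{"x":0,"y":0,"z":0,"roll":-0.9},{"x":0,"y":0,"z":0,"roll":-0.9},{"x":0,"y":0,"z":0,"roll":-0.9},{"x":0,"y":0,"z":0,"roll":-0.82},{"x":0,"y":0,"z":0,"roll":0}]'
python3 -m crank '[{"x":0.03,"y":0.95,"z":0,"roll":0},{"x":0.03,"y":0.95,"z":0,"roll":0},{"x":0.03,"y":0.95,"z":0,"roll":0},{"x":0.03,"y":0.95,"z":0,"roll":0},{"x":0.03,"y":0.95,"z":0.1,"roll":0},{"x":0.03,"y":0.95,"z":0.1,"roll":0},{"x":0.03,"y":0.95,"z":0.1,"roll":0},{"x":0.03,"y":0.95,"z":0.2,"roll":0},{"x":0.03,"y":0.95,"z":0.2,"roll":0},{"x":0,"y":0.95,"z":0.2,"roll":0}]'
python3 -m crank '[{"x":0,"y":0,"z":0,"roll":0},{"x":0,"y":0,"z":0,"roll":0}]'
python3 -c "
from h import *
go(.4215,.257,.19,3.09)
snap('wrist','w11')"
```

```text
t: 30.32
tool_pos: [0.4066, -0.3124, 0.2375]
tool_rot: [-0.083, -3.138, -0.003]
contact_force: [-0.4, 0.1, -0.1]
opening: 0.0854
t: 31.58
tool_pos: [0.4196, 0.259, 0.1842]
tool_rot: [-0.083, -3.14, 0.001]
contact_force: [0.8, -0.5, 0.5]
opening: 0.0857
t: 31.82
tool_pos: [0.42, 0.2568, 0.1845]
tool_rot: [-0.082, -3.139, 0.002]
contact_force: [0.3, -0.2, 0.4]
opening: 0.0853
t 31.82 shift units [-0.025  0.005 -0.091] norm 0.09 | yaw now 3.090 roll units -0.004 | shift after roll [-0.026  0.005 -0.091]
```

View pics/w11.png

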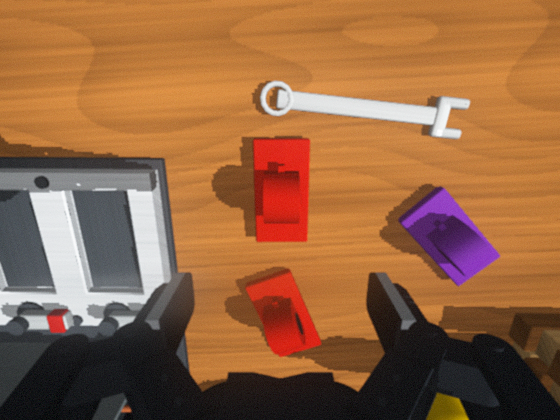

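```bash
cat >> h.py <<'E'
def flange(d,box,z=.014,eps=5):
    g=cv2.cvtColor(d['img'],cv2.COLOR_RGB2HSV)
    m=cv2.inRange(g,np.array((0,170,50)),np.array((5,255,255)))|cv2.inRange(g,np.array((175,170,50)),np.array((180,255,255)))
    x0,y0,x1,y1=box;k=np.zeros_like(m);k[y0:y1,x0:x1]=m[y0:y1,x0:x1]
    c=max(cv2.findContours(k,0,1)[0],key=cv2.contourArea)
    W=np.array([onz(d,*p,z)[:2] for p in c[:,0]],np.float32)*1000
    r=cv2.minAreaRect(W); (w,h),a=r[1],r[2]
    if w<h: a-=90
    q=cv2.approxPolyDP(cv2.convexHull(c),eps,True)[:,0]
    print('centre',np.round(r[0],1),'size',np.round(r[1],1),'yaw',np.round(np.radians(a),3),q.tolist(),[onz(d,*p,z)[:2].round(4).tolist() for p in q])
E
python3 - <<'E'
from h import *
d=load('w11'); flange(d,(240,120,325,255)); flange(d,(235,260,330,365))
E
```

```text
centre [420.9 258. ] size [ 55.  109.1] yaw -0.048 [[308, 139], [306, 240], [259, 241], [253, 140]] [[0.3687, 0.2869], [0.4756, 0.2824], [0.4742, 0.2316], [0.367, 0.2336]]
centre [573.9 251.9] size [110.6  61. ] yaw 0.324 [[289, 271], [320, 344], [279, 355], [246, 287]] [[0.5127, 0.2625], [0.6166, 0.2964], [0.6312, 0.2451], [0.531, 0.2124]]
```

```bash
python3 -m crank '[{"x":-0.02,"y":0.01,"z":0.6,"roll":0},{"x":0,"y":0,"z":0.6,"roll":0},{"x":0,"y":0,"z":0.6,"roll":0},{"x":0,"y":0,"z":0.45,"roll":0},{"x":0,"y":0,"z":0.3,"roll":0},{"x":0,"y":0,"z":0,"roll":0}]'
python3 -m crank '[{"x":0,"y":0,"z":0,"roll":0},{"x":0,"y":0,"z":0,"roll":0},{"x":0,"y":0,"z":0,"roll":0},{"x":0,"y":0,"z":0,"roll":0},{"x":0,"y":0,"z":0,"roll":0},{"x":0,"y":0,"z":0,"roll":0}]' 1 60
python3 -c "
from h import *
snap('wrist','w12')"
```

```text
t: 32.62
tool_pos: [0.4211, 0.2565, 0.0314]
tool_rot: [-0.084, -3.138, 0.002]
contact_force: [-0.8, 0.6, 0.6]
opening: 0.0852
t: 33.38
tool_pos: [0.4224, 0.2579, 0.0335]
tool_rot: [0.081, 3.139, 0.0]
contact_force: [-0.8, -1.6, 6.6]
opening: 0.0335
```

View pics/w12.png

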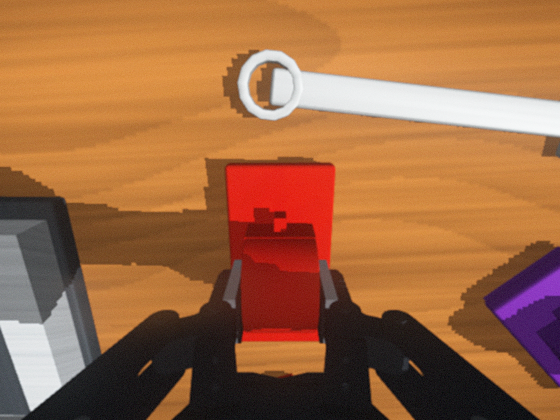

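```bash
python3 -m crank '[{"x":0,"y":0,"z":-0.2,"roll":0},{"x":0,"y":0,"z":-0.5,"roll":0},{"x":0,"y":0,"z":-0.6,"roll":0},{"x":0,"y":0,"z":-0.6,"roll":0},{"x":0,"y":0,"z":0,"roll":0}]'
python3 -c "
from h import *
go(.4632,.0752,.15,3.083)"
```

```text
t: 34.05
tool_pos: [0.4233, 0.2585, 0.1493]
tool_rot: [0.081, 3.135, 0.004]
contact_force: [1.0, 0.1, -4.5]
opening: 0.0331
t 34.05 shift units [-0.822 -3.017 -0.016] norm 3.13 | yaw now 3.090 roll units 0.059 | shift after roll [-0.843 -3.011 -0.011]
```

```bash
python3 -m crank '[{"x":-0.16,"y":-0.6,"z":0,"roll":0.06},{"x":-0.17,"y":-0.6,"z":0,"roll":0},{"x":-0.17,"y":-0.6,"z":0,"roll":0},{"x":-0.17,"y":-0.6,"z":0,"roll":0},{"x":-0.17,"y":-0.6,"z":0,"roll":0},{"x":0,"y":0,"z":0,"roll":0},{"x":0,"y":0,"z":0,"roll":0}]'
python3 -m crank '[{"x":0,"y":0,"z":0.5,"roll":0},{"x":0,"y":0,"z":0.4,"roll":0},{"x":0,"y":0,"z":0.2,"roll":0},{"x":0,"y":0,"z":0,"roll":0},{"x":0,"y":0,"z":0,"roll":0}]'
python3 -c "
from h import *
go(.4632,.0752,.055,3.083)
snap('wrist','w13')"
```

```text
t: 34.92
tool_pos: [0.4603, 0.0753, 0.1443]
tool_rot: [-0.093, -3.137, -0.001]
contact_force: [0.4, -0.6, -4.6]
opening: 0.0332
t: 35.55
tool_pos: [0.4624, 0.0754, 0.0813]
tool_rot: [0.091, 3.139, 0.0]
contact_force: [0.5, -0.3, -4.1]
opening: 0.0333
t 35.55 shift units [-0.013 -0.002  0.438] norm 0.44 | yaw now 3.083 roll units 0.003 | shift after roll [-0.014 -0.002  0.438]
```

View pics/w13.png

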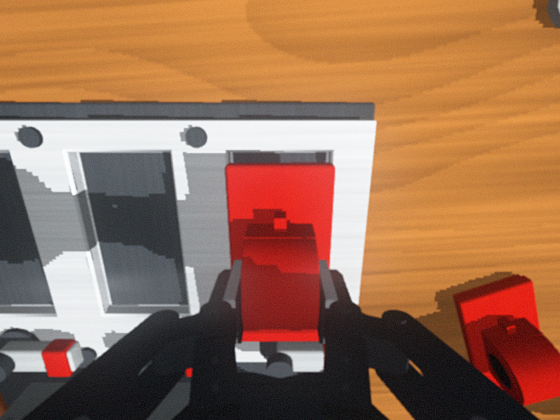

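```bash
python3 -m crank '[{"x":-0.01,"y":0,"z":0.15,"roll":0},{"x":0,"y":0,"z":0.12,"roll":0},{"x":0,"y":0,"z":0.1,"roll":0},{"x":0,"y":0,"z":0.05,"roll":0},{"x":0,"y":0,"z":0,"roll":0}]'
```

```text
t: 36.22
tool_pos: [0.4624, 0.075, 0.0555]
tool_rot: [0.092, 3.14, -0.0]
contact_force: [-2.4, -0.8, 1.9]
opening: 0.0328
```

```bash
python3 -m crank '[{"x":0,"y":0,"z":0,"roll":0},{"x":0,"y":0,"z":0,"roll":0},{"x":0,"y":0,"z":0,"roll":0},{"x":0,"y":0,"z":0,"roll":0},{"x":0,"y":0,"z":0,"roll":0},{"x":0,"y":0,"z":-0.4,"roll":0},{"x":0,"y":0,"z":-0.6,"roll":0},{"x":0,"y":0,"z":-0.7,"roll":0},{"x":0,"y":0,"z":-0.6,"roll":0},{"x":0,"y":0,"z":0,"roll":0}]' 0
python3 -c "
from h import *
snap('wrist','w14')
flange(load('w14'),(225,110,335,260),.036)
go(.5725,.2525,.19,.324+3.1416)"
```

```text
t: 37.48
tool_pos: [0.4644, 0.0751, 0.1971]
tool_rot: [0.092, 3.133, 0.0]
contact_force: [0.1, 0.4, -0.2]
opening: 0.0854
centre [461.2  75.8] size [ 54.  107.3] yaw -0.057 [[307, 134], [305, 239], [255, 239], [251, 136]] [[0.4091, 0.104], [0.5162, 0.0989], [0.5131, 0.0466], [0.4079, 0.0518]]
t 37.52 shift units [-1.647  3.059  0.082] norm 3.48 | yaw now 3.083 roll units -3.190 | shift after roll [-2.671  2.223  0.076]
```

View pics/w14.png

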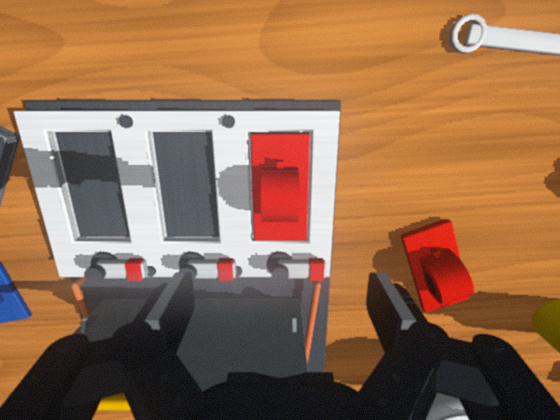

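Raw A is seated flat and square (flange centre (0.461,0.076)). Raw B is at (438,265). I'll check its clearance to the tin and the oil can.

```bash
python3 -c "
from h import *
T=load('t8');S=load('s8')
print('tin',onz(T,208,138,.1),onz(S,395,288,.1));print('can',onz(T,140,158,.16),onz(S,467,229,.16))"
python3 -m crank '[{"x":-0.24,"y":0.43,"z":0,"roll":0},{"x":-0.24,"y":0.43,"z":0,"roll":0},{"x":-0.24,"y":0.43,"z":0,"roll":0},{"x":-0.24,"y":0.43,"z":0,"roll":0},{"x":-0.24,"y":0.43,"z":0,"roll":0},{"x":-0.24,"y":0.43,"z":0,"roll":0},{"x":-0.2,"y":0.44,"z":0,"roll":-0.8},{"x":0,"y":0,"z":0,"roll":-0.8},{"x":0,"y":0,"z":0,"roll":-0.8},{"x":0,"y":0,"z":0,"roll":-0.8}]'
python3 -m crank '[{"x":0,"y":0,"z":0,"roll":0},{"x":0,"y":0,"z":0,"roll":0}]'
python3 -c "
from h import *
snap('wrist','w15')
go(.5725,.2525,.19,.324+3.1416)"
```

```text
tin [0.73489041 0.24920659 0.1       ] [0.74319414 0.24376443 0.1       ]
can [0.6582095  0.41553178 0.16      ] [0.66450362 0.41012346 0.16      ]
t: 38.78
tool_pos: [0.5699, 0.2499, 0.1902]
tool_rot: [0.513, -3.095, 0.001]
contact_force: [-0.0, 0.5, 0.8]
opening: 0.0856
t: 39.02
tool_pos: [0.5705, 0.25, 0.1917]
tool_rot: [0.506, -3.098, 0.0]
contact_force: [0.5, -0.3, 0.7]
opening: 0.0855
t 39.08 shift units [-0.042  0.029  0.036] norm 0.06 | yaw now -2.817 roll units 0.001 | shift after roll [-0.042  0.029  0.036]
```

View pics/w15.png

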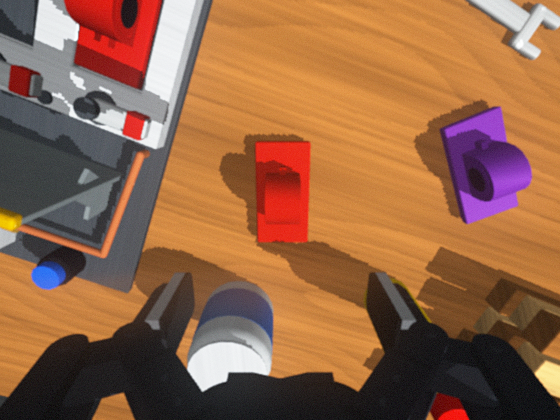

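Run:
```python
from h import *
flange(load('w15'),(240,125,325,255))
```

```text
centre [573.8 253.4] size [108.7  55. ] yaw 0.325 [[308, 142], [306, 241], [258, 241], [255, 143]] [[0.515, 0.2607], [0.6168, 0.2961], [0.6338, 0.2456], [0.5328, 0.2111]]
```

```bash
python3 -m crank '[{"x":-0.07,"y":0.035,"z":0.6,"roll":0},{"x":0,"y":0,"z":0.6,"roll":0},{"x":0,"y":0,"z":0.6,"roll":0},{"x":0,"y":0,"z":0.5,"roll":0},{"x":0,"y":0,"z":0.35,"roll":0},{"x":0,"y":0,"z":0,"roll":0}]'
python3 -m crank '[{"x":0,"y":0,"z":0,"roll":0},{"x":0,"y":0,"z":0,"roll":0},{"x":0,"y":0,"z":0,"roll":0},{"x":0,"y":0,"z":0,"roll":0},{"x":0,"y":0,"z":0,"roll":0},{"x":0,"y":0,"z":0,"roll":0}]' 1 60
python3 -m crank '[{"x":0,"y":0,"z":-0.2,"roll":0},{"x":0,"y":0,"z":-0.5,"roll":0},{"x":0,"y":0,"z":-0.6,"roll":0},{"x":0,"y":0,"z":-0.7,"roll":0},{"x":0,"y":0,"z":0,"roll":0}]'
python3 -c "
from h import *
snap('wrist','w16')
X=np.array([np.cos(-.0587),np.sin(-.0587)]);Y=np.array([-X[1],X[0]]);p=np.array([.4565,-.0195])-.095*Y;print(p)
go(p[0]+.0012,p[1],.15,3.083)"
```

```text
t: 39.83
tool_pos: [0.573, 0.253, 0.0321]
tool_rot: [0.507, -3.096, 0.001]
contact_force: [-0.7, -0.6, -0.8]
opening: 0.0855
t: 40.58
tool_pos: [0.5753, 0.254, 0.0356]
tool_rot: [-0.508, 3.098, 0.001]
contact_force: [-0.6, 2.0, 5.2]
opening: 0.0334
t: 41.2
tool_pos: [0.5765, 0.2541, 0.1582]
tool_rot: [-0.507, 3.093, 0.001]
contact_force: [-0.1, -0.2, -4.2]
opening: 0.0332
[ 0.4509267  -0.11433638]
t 41.25 shift units [ 3.897 -5.156  0.076] norm 6.46 | yaw now -2.816 roll units 3.198 | shift after roll [ 1.683 -6.24   0.084]
```

View pics/w16.png

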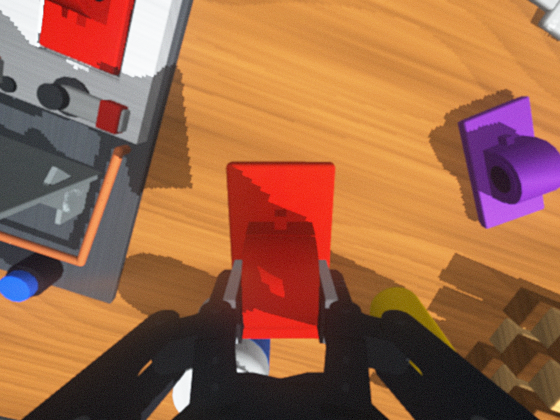

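```bash
python3 -m crank '[{"x":0,"y":0,"z":0,"roll":0.8},{"x":0,"y":0,"z":0,"roll":0.8},{"x":0,"y":0,"z":0,"roll":0.8},{"x":0,"y":0,"z":0,"roll":0.8},{"x":0.4,"y":0,"z":0,"roll":0},{"x":0.5,"y":0,"z":0,"roll":0},{"x":0.5,"y":-0.24,"z":0,"roll":0},{"x":0.28,"y":-0.5,"z":0,"roll":0}]'
python3 -m crank '[{"x":0,"y":-0.6,"z":0,"roll":0},{"x":0,"y":-0.7,"z":0,"roll":0},{"x":0,"y":-0.7,"z":0,"roll":0},{"x":0,"y":-0.7,"z":0,"roll":0},{"x":0,"y":-0.7,"z":0,"roll":0},{"x":0,"y":-0.7,"z":0,"roll":0},{"x":0,"y":-0.7,"z":0,"roll":0},{"x":0,"y":-0.7,"z":0,"roll":0},{"x":0,"y":0,"z":0,"roll":0},{"x":0,"y":0,"z":0,"roll":0}]'
python3 -c "
from h import *
go(.4519,-.1143,.083,3.083)"
```

```text
t: 42.25
tool_pos: [0.4677, 0.2146, 0.1501]
tool_rot: [-0.089, -3.134, 0.003]
contact_force: [0.9, -1.1, -3.5]
opening: 0.0328
t: 43.5
tool_pos: [0.4504, -0.1135, 0.1517]
tool_rot: [-0.093, -3.136, -0.003]
contact_force: [0.7, 0.5, -4.1]
opening: 0.033
t 43.50 shift units [-0.031 -0.013  1.145] norm 1.15 | yaw now 3.082 roll units -0.006 | shift after roll [-0.026 -0.011  1.145]
```

```bash
python3 -m crank '[{"x":-0.02,"y":-0.01,"z":0.5,"roll":0},{"x":0,"y":0,"z":0.4,"roll":0},{"x":0,"y":0,"z":0.2,"roll":0},{"x":0,"y":0,"z":0,"roll":0},{"x":0,"y":0,"z":0,"roll":0}]'
python3 -c "
from h import *
go(.4519,-.1143,.055,3.083)
snap('wrist','w17')"
```

```text
t: 44.12
tool_pos: [0.4537, -0.115, 0.0891]
tool_rot: [0.091, 3.139, -0.001]
contact_force: [-0.3, 0.5, -2.9]
opening: 0.0331
t 44.12 shift units [0.031 0.01  0.568] norm 0.57 | yaw now 3.083 roll units 0.003 | shift after roll [0.03  0.01  0.568]
```

View pics/w17.png

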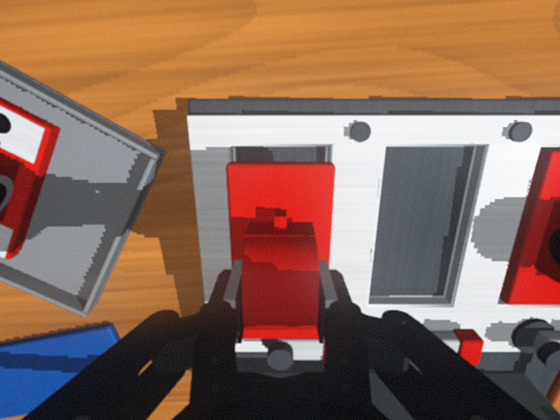

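```bash
python3 -m crank '[{"x":0.01,"y":0,"z":0.2,"roll":0},{"x":0,"y":0,"z":0.15,"roll":0},{"x":0,"y":0,"z":0.1,"roll":0},{"x":0,"y":0,"z":0.06,"roll":0},{"x":0,"y":0,"z":0,"roll":0}]'
```

```text
t: 44.8
tool_pos: [0.4527, -0.1152, 0.0578]
tool_rot: [0.092, 3.14, -0.0]
contact_force: [1.0, 0.7, -3.1]
opening: 0.0331
```

```bash
python3 -m crank '[{"x":0,"y":0,"z":0.03,"roll":0},{"x":0,"y":0,"z":0.02,"roll":0},{"x":0,"y":0,"z":0,"roll":0}]'
```

```text
t: 45.18
tool_pos: [0.4527, -0.1152, 0.0576]
tool_rot: [-0.092, -3.139, -0.0]
contact_force: [-12.4, 5.0, 18.8]
opening: 0.0327
```

```bash
python3 -m crank '[{"x":0,"y":0,"z":0,"roll":0},{"x":0,"y":0,"z":0,"roll":0},{"x":0,"y":0,"z":0,"roll":0},{"x":0,"y":0,"z":0,"roll":0},{"x":0,"y":0,"z":0,"roll":0},{"x":0,"y":0,"z":-0.4,"roll":0},{"x":0,"y":0,"z":-0.6,"roll":0},{"x":0,"y":0,"z":-0.7,"roll":0},{"x":0,"y":0,"z":-0.8,"roll":0},{"x":0,"y":0,"z":0,"roll":0}]' 0
python3 -c "
from h import *
snap('wrist','w18');snap('scene','s9')
flange(load('w18'),(225,110,335,260),.036)
go(.5914,-.3370,.25,1.728)
i=cv2.imread('pics/s9.png')[160:340,170:360];cv2.imwrite('pics/c9.png',cv2.resize(i,None,fx=3,fy=3))"
```

```text
t: 46.42
tool_pos: [0.4548, -0.116, 0.2097]
tool_rot: [0.092, 3.131, -0.006]
contact_force: [-0.6, 0.3, -0.2]
opening: 0.085
centre [ 451.6 -114.5] size [ 54.1 107.8] yaw -0.058 [[308, 132], [306, 233], [257, 233], [254, 133]] [[0.3992, -0.0857], [0.5058, -0.0908], [0.5027, -0.1439], [0.3971, -0.138]]
t 46.52 shift units [-2.53  -3.557 -0.751] norm 4.43 | yaw now 3.083 roll units 11.289 | shift after roll [-4.016  1.708 -0.754]
```

View pics/w18.png

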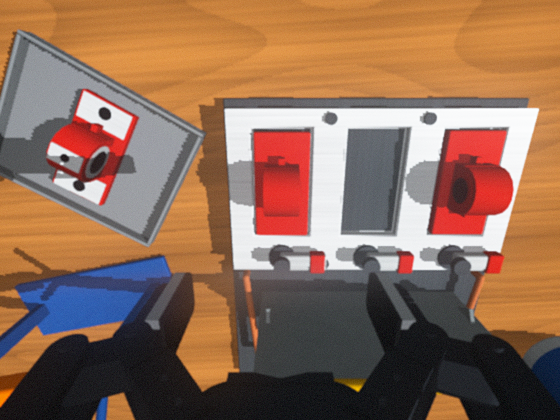

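View pics/c9.png

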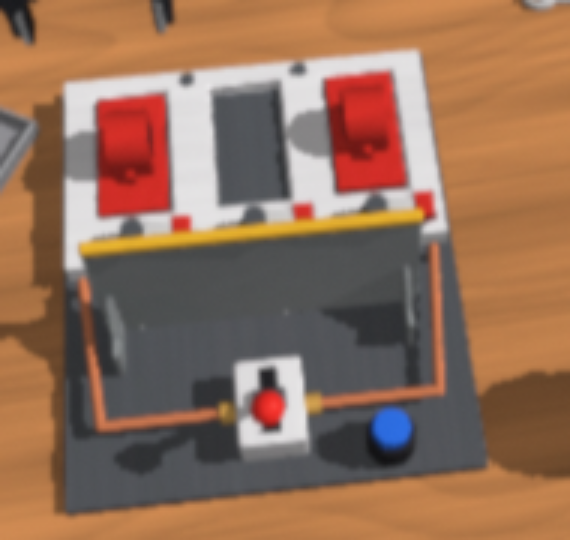

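Both raws are seated, centred within about 1 mm, and square. Back to the rod.

```bash
python3 -m crank '[{"x":0,"y":0,"z":-0.2,"roll":0.95},{"x":0,"y":0,"z":-0.2,"roll":0.95},{"x":0,"y":0,"z":-0.2,"roll":0.95},{"x":0,"y":0,"z":-0.1,"roll":0.95},{"x":0,"y":0,"z":0,"roll":0.95},{"x":0,"y":0,"z":0,"roll":0.95},{"x":0,"y":0,"z":0,"roll":0.95},{"x":0,"y":0,"z":0,"roll":0.95},{"x":0,"y":0,"z":0,"roll":0.95},{"x":0,"y":0,"z":0,"roll":0.95}]'
python3 -m crank '[{"x":0,"y":0,"z":0,"roll":0.95},{"x":0,"y":0,"z":0,"roll":0.85},{"x":-0.57,"y":0.24,"z":0,"roll":0},{"x":-0.57,"y":0.24,"z":0,"roll":0},{"x":-0.57,"y":0.24,"z":0,"roll":0},{"x":-0.57,"y":0.24,"z":0,"roll":0},{"x":-0.57,"y":0.24,"z":0,"roll":0},{"x":-0.57,"y":0.24,"z":0,"roll":0},{"x":-0.57,"y":0.24,"z":0,"roll":0},{"x":0,"y":0,"z":0,"roll":0}]'
python3 -m crank '[{"x":0,"y":0,"z":0,"roll":0},{"x":0,"y":0,"z":0,"roll":0}]'
python3 -c "
from h import *
go(.5912,-.3365,.151,1.728)
snap('wrist','w19')"
```

```text
t: 47.78
tool_pos: [0.4514, -0.1146, 0.2439]
tool_rot: [-1.775, -2.587, 0.001]
contact_force: [0.6, -1.7, -0.7]
opening: 0.0855
t: 49.02
tool_pos: [0.5887, -0.337, 0.2429]
tool_rot: [-2.04, -2.382, 0.001]
contact_force: [0.0, 1.1, -0.5]
opening: 0.0855
t: 49.28
tool_pos: [0.5886, -0.3348, 0.2459]
tool_rot: [-2.04, -2.388, 0.0]
contact_force: [0.7, -0.2, 0.5]
opening: 0.0853
t 49.27 shift units [-0.036  0.04   1.581] norm 1.58 | yaw now 1.728 roll units -0.004 | shift after roll [-0.035  0.038  1.581]
```

View pics/w19.png

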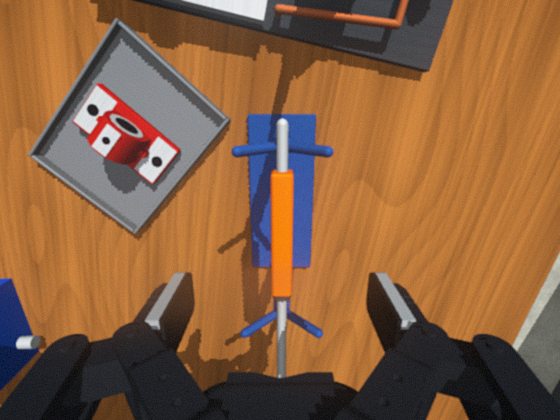

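The rod is in line (x≈282) and unchanged in its rest. Approaching and gripping as before.

```bash
python3 -m crank '[{"x":-0.035,"y":0.035,"z":0.5,"roll":0},{"x":0,"y":0,"z":0.5,"roll":0},{"x":0,"y":0,"z":0.4,"roll":0},{"x":0,"y":0,"z":0.25,"roll":0},{"x":0,"y":0,"z":0.2,"roll":0},{"x":0,"y":0,"z":0,"roll":0}]' 0
python3 -m crank '[{"x":0,"y":0,"z":0,"roll":0},{"x":0,"y":0,"z":0,"roll":0},{"x":0,"y":0,"z":0,"roll":0},{"x":0,"y":0,"z":0,"roll":0},{"x":0,"y":0,"z":0,"roll":0},{"x":0,"y":0,"z":0,"roll":0},{"x":0,"y":0,"z":0,"roll":0},{"x":0,"y":0,"z":0,"roll":0}]' 1 100
python3 -c "
from h import *
snap('wrist','w20')"
```

```text
t: 50.08
tool_pos: [0.5912, -0.3372, 0.1348]
tool_rot: [-2.041, -2.387, 0.0]
contact_force: [-0.5, -0.6, -0.4]
opening: 0.0857
t: 51.08
tool_pos: [0.5908, -0.3381, 0.1365]
tool_rot: [-2.042, -2.386, 0.002]
contact_force: [-5.5, -0.1, 5.0]
opening: 0.0162
```

View pics/w20.png

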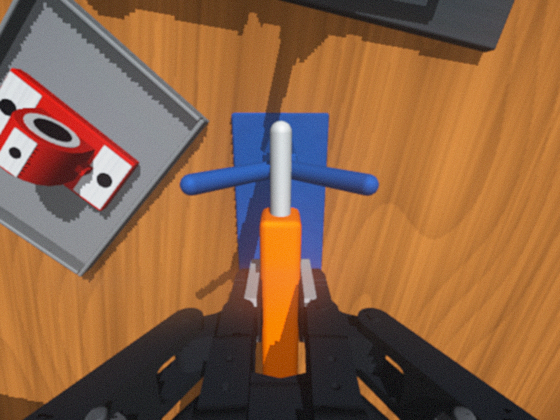

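```bash
python3 -m crank '[{"x":0,"y":0,"z":-0.2,"roll":0},{"x":0,"y":0,"z":-0.5,"roll":0},{"x":0,"y":0,"z":-0.7,"roll":0},{"x":0,"y":0,"z":-0.7,"roll":0},{"x":0,"y":0,"z":-0.7,"roll":0},{"x":0,"y":0,"z":0,"roll":0}]'
python3 -m crank '[{"x":0,"y":0,"z":0,"roll":-0.9},{"x":0,"y":0,"z":0,"roll":-0.9},{"x":0,"y":0,"z":0,"roll":-0.9},{"x":0,"y":0,"z":0,"roll":-0.9},{"x":0,"y":0,"z":0,"roll":-0.9},{"x":0,"y":0,"z":0,"roll":-0.9},{"x":0,"y":0,"z":0,"roll":-0.9},{"x":0,"y":0,"z":0,"roll":-0.9},{"x":0,"y":0,"z":0,"roll":-0.9},{"x":0,"y":0,"z":0,"roll":-0.9}]'
python3 -m crank '[{"x":0,"y":0,"z":0,"roll":-0.8},{"x":0,"y":0,"z":0,"roll":-0.8},{"x":0,"y":0,"z":0,"roll":-0.7},{"x":0,"y":0,"z":0,"roll":0}]'
python3 -c "
from h import *
go(.5653,-.0259,.30,3.083)"
```

```text
t: 51.88
tool_pos: [0.5933, -0.3384, 0.3095]
tool_rot: [2.035, 2.381, 0.002]
contact_force: [0.1, 0.2, -2.5]
opening: 0.0163
t: 53.12
tool_pos: [0.591, -0.337, 0.3008]
tool_rot: [-0.517, -3.096, -0.003]
contact_force: [0.7, 1.0, -2.1]
opening: 0.0163
t: 53.62
tool_pos: [0.591, -0.337, 0.3011]
tool_rot: [-0.093, -3.138, -0.003]
contact_force: [0.5, 0.1, -2.3]
opening: 0.0164
t 53.62 shift units [0.737 5.151 0.03 ] norm 5.20 | yaw now 3.082 roll units -0.008 | shift after roll [0.732 5.152 0.019]
```

```bash
python3 -m crank '[{"x":0.09,"y":0.64,"z":0,"roll":0},{"x":0.09,"y":0.64,"z":0,"roll":0},{"x":0.09,"y":0.64,"z":0,"roll":0},{"x":0.09,"y":0.64,"z":0,"roll":0},{"x":0.09,"y":0.64,"z":0,"roll":0},{"x":0.09,"y":0.65,"z":0,"roll":0},{"x":0.09,"y":0.65,"z":0,"roll":0},{"x":0.09,"y":0.65,"z":0,"roll":0},{"x":0,"y":0,"z":0,"roll":0},{"x":0,"y":0,"z":0,"roll":0}]'
python3 -c "
from h import *
go(.5653,-.0259,.195,3.083)
snap('scene','s10');snap('top','t10')
i=cv2.imread('pics/s10.png')[130:370,160:360];cv2.imwrite('pics/c10.png',cv2.resize(i,None,fx=2.5,fy=2.5))
i=cv2.imread('pics/t10.png')[110:290,230:380];cv2.imwrite('pics/c11.png',cv2.resize(i,None,fx=3,fy=3))"
```

```text
t: 54.88
tool_pos: [0.5663, -0.0267, 0.3028]
tool_rot: [-0.093, -3.139, 0.0]
contact_force: [0.9, -0.4, -1.7]
opening: 0.0161
t 54.88 shift units [0.016 0.013 1.796] norm 1.80 | yaw now 3.082 roll units -0.006 | shift after roll [0.018 0.013 1.796]
```

View pics/c10.png

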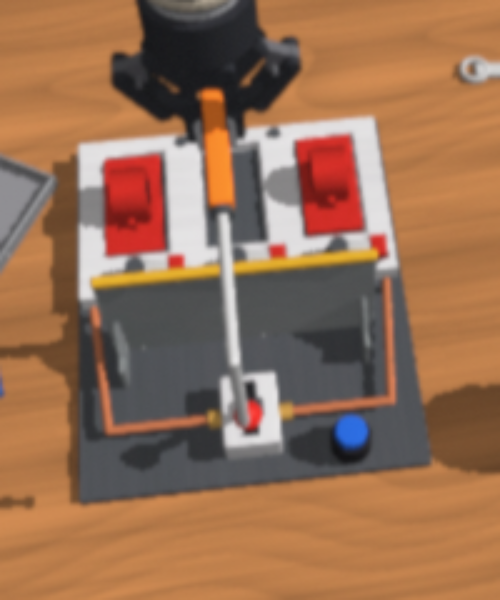

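View pics/c11.png

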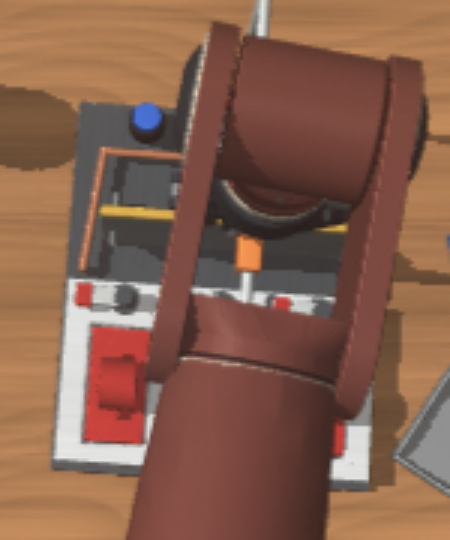

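```bash
python3 -m crank '[{"x":0,"y":0.03,"z":0.4,"roll":0},{"x":0,"y":0,"z":0.4,"roll":0},{"x":0,"y":0,"z":0.4,"roll":0},{"x":0,"y":0,"z":0.4,"roll":0},{"x":0,"y":0,"z":0.2,"roll":0},{"x":0,"y":0,"z":0,"roll":0},{"x":0,"y":0,"z":0,"roll":0}]'
python3 -c "
from h import *
go(.5653,-.0259,.195,3.083)
snap('scene','s11')
i=cv2.imread('pics/s11.png')[130:370,160:360];cv2.imwrite('pics/c12.png',cv2.resize(i,None,fx=2.5,fy=2.5))"
```

```text
t: 55.85
tool_pos: [0.5674, -0.0252, 0.1968]
tool_rot: [0.093, 3.138, -0.0]
contact_force: [-0.0, -0.4, -2.3]
opening: 0.016
t 55.85 shift units [ 0.034 -0.014  0.03 ] norm 0.05 | yaw now 3.082 roll units -0.006 | shift after roll [ 0.033 -0.014  0.03 ]
```

View pics/c12.png

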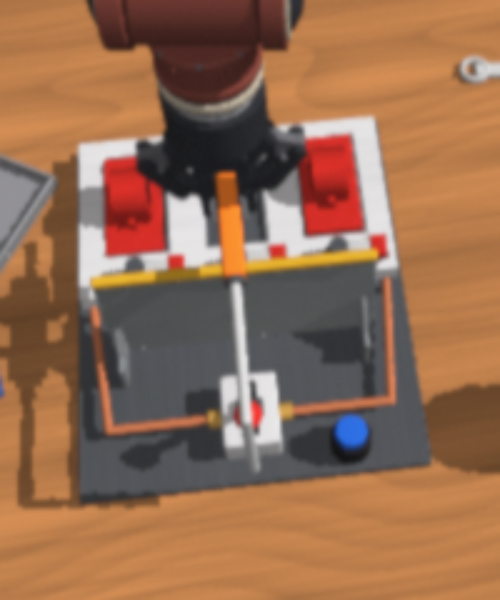

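The leg hangs behind the knob with no contact, so I'll pull.

```bash
python3 -m crank '[{"x":0.15,"y":0,"z":0,"roll":0},{"x":0.15,"y":0,"z":0,"roll":0},{"x":0.15,"y":0,"z":0,"roll":0},{"x":0.15,"y":0,"z":0,"roll":0},{"x":0.15,"y":0,"z":0,"roll":0},{"x":0.15,"y":0,"z":0,"roll":0},{"x":0.15,"y":0,"z":0,"roll":0},{"x":0.15,"y":0,"z":0,"roll":0},{"x":0,"y":0,"z":0,"roll":0}]'
python3 -c "
from h import *
snap('scene','s12')
i=cv2.imread('pics/s12.png')[130:370,160:360];cv2.imwrite('pics/c13.png',cv2.resize(i,None,fx=2.5,fy=2.5))"
```

```text
t: 57.02
tool_pos: [0.4932, -0.0201, 0.1944]
tool_rot: [-0.092, -3.137, -0.001]
contact_force: [2.8, 0.7, -2.9]
opening: 0.0164
```

View pics/c13.png

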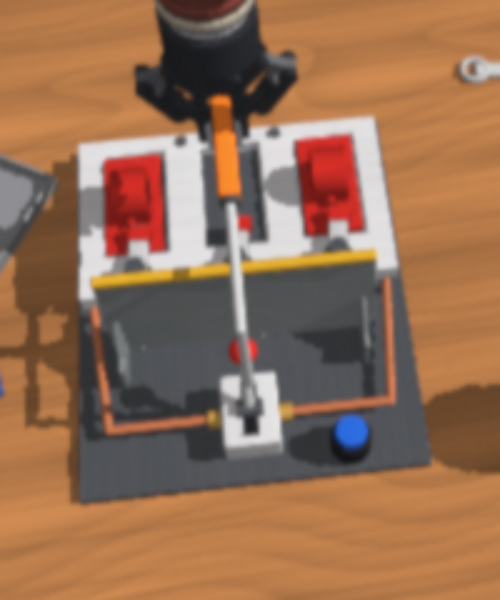

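The clamps are nearly closed and the force is still low, so I'll keep pulling until the stop.

```bash
python3 -m crank '[{"x":0.05,"y":0,"z":0,"roll":0},{"x":0.05,"y":0,"z":0,"roll":0},{"x":0.0,"y":0,"z":0,"roll":0}]'
python3 -m crank '[{"x":0.05,"y":0,"z":0,"roll":0},{"x":0.03,"y":0,"z":0,"roll":0},{"x":0.0,"y":0,"z":0,"roll":0}]'
python3 -c "
from h import *
snap('scene','s13')
i=cv2.imread('pics/s13.png')[130:370,160:360];cv2.imwrite('pics/c14.png',cv2.resize(i,None,fx=2.5,fy=2.5))"
```

```text
t: 57.45
tool_pos: [0.4884, -0.0202, 0.1957]
tool_rot: [-0.092, -3.139, 0.0]
contact_force: [1.6, -0.6, -0.3]
opening: 0.0163
t: 57.82
tool_pos: [0.4852, -0.0199, 0.1965]
tool_rot: [0.092, 3.136, 0.0]
contact_force: [5.0, 1.5, -0.6]
opening: 0.0162
```

View pics/c14.png

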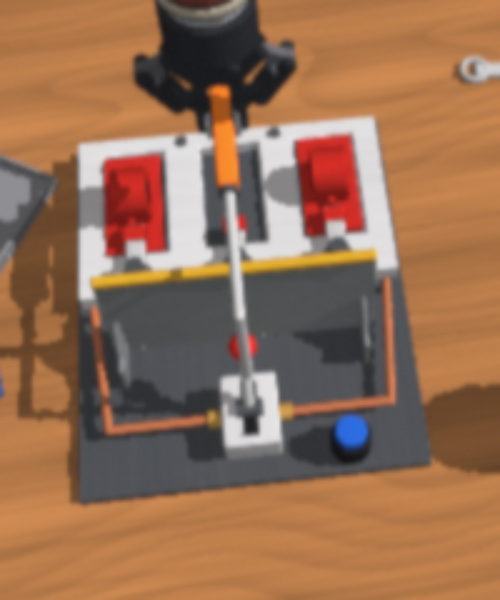

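```bash
python3 -m crank '[{"x":0.04,"y":0,"z":0,"roll":0},{"x":0.04,"y":0,"z":0,"roll":0},{"x":0.0,"y":0,"z":0,"roll":0}]'
python3 -c "
from h import *
d=snap('scene','s14')
g=cv2.cvtColor(d['img'],cv2.COLOR_RGB2HSV);m=cv2.inRange(g,np.array((0,180,120)),np.array((4,255,255)));y,x=np.nonzero(m[258:278,245:270]);print('knob px',x.mean()+245,y.mean()+258,len(x))
print(onz(d,x.mean()+245,y.mean()+258,.110))"
```

```text
t: 58.25
tool_pos: [0.4823, -0.0192, 0.1971]
tool_rot: [0.09, 3.13, 0.002]
contact_force: [12.5, 1.7, -2.9]
opening: 0.016
knob px 253.70833333333334 268.5416666666667 24
[ 0.65378249 -0.03865336  0.11      ]
```

The pull force rose to 12.5 N and the knob row is back at its initial 268, so the lever is at its stop. I'll back the leg off, lift it and return the rod.

```bash
python3 -m crank '[{"x":-0.2,"y":0,"z":0,"roll":0},{"x":-0.4,"y":0,"z":0,"roll":0},{"x":-0.3,"y":0,"z":0,"roll":0},{"x":0,"y":0,"z":-0.4,"roll":0},{"x":0,"y":0,"z":-0.6,"roll":0},{"x":0,"y":0,"z":-0.6,"roll":0},{"x":0,"y":0,"z":-0.15,"roll":0},{"x":0,"y":0,"z":0,"roll":0}]'
python3 -c "
from h import *
go(.591,-.337,.30,3.083)
snap('scene','s15')
i=cv2.imread('pics/s15.png')[130:370,160:360];cv2.imwrite('pics/c15.png',cv2.resize(i,None,fx=2.5,fy=2.5))"
```

```text
t: 59.3
tool_pos: [0.5325, -0.0229, 0.2995]
tool_rot: [-0.093, -3.138, 0.0]
contact_force: [-0.3, 0.3, -1.4]
opening: 0.0161
t 59.30 shift units [-1.282 -5.168 -0.01 ] norm 5.32 | yaw now 3.082 roll units -0.005 | shift after roll [-1.279 -5.168 -0.008]
```

View pics/c15.png

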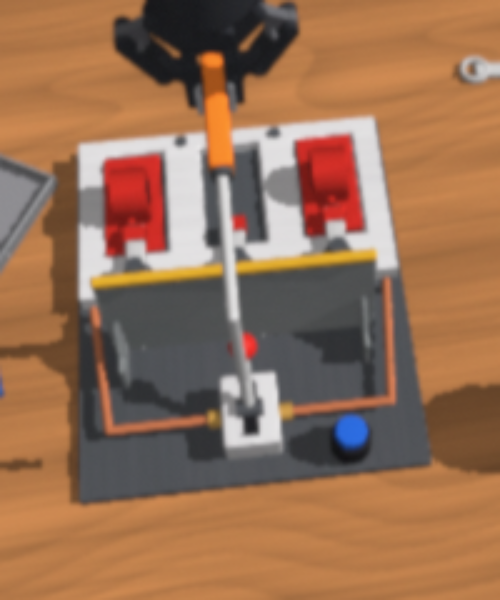

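```bash
python3 -m crank '[{"x":-0.16,"y":-0.646,"z":0,"roll":0},{"x":-0.16,"y":-0.646,"z":0,"roll":0},{"x":-0.16,"y":-0.646,"z":0,"roll":0},{"x":-0.16,"y":-0.646,"z":0,"roll":0},{"x":-0.16,"y":-0.646,"z":0,"roll":0},{"x":-0.16,"y":-0.646,"z":0,"roll":0},{"x":-0.16,"y":-0.646,"z":0,"roll":0},{"x":-0.16,"y":-0.646,"z":0,"roll":0},{"x":0,"y":0,"z":0,"roll":0},{"x":0,"y":0,"z":0,"roll":0}]'
python3 - <<'E'
from h import *
go(.5912,-.337,.30,1.728)
snap('scene','s16');snap('top','t16')
def crop(n,x,y,w,h,s):
    i=cv2.imread(f'pics/{n}.png')[y:y+h,x:x+w]; return cv2.resize(i,(w*s,h*s),interpolation=cv2.INTER_NEAREST)
a=crop('s16',40,215,60,140,4);b=crop('t16',420,85,60,80,5)
c=np.zeros((560,560,3),np.uint8);c[:560,:240]=a;c[:400,250:550]=b;cv2.imwrite('pics/c16.png',c)
E
```

```text
t: 60.6
tool_pos: [0.5908, -0.3361, 0.2981]
tool_rot: [-0.092, -3.137, -0.004]
contact_force: [-0.1, 0.0, -2.2]
opening: 0.0161
t 60.60 shift units [-0.007 -0.014 -0.032] norm 0.04 | yaw now 3.083 roll units 11.289 | shift after roll [-0.015  0.004 -0.032]
```

View pics/c16.png

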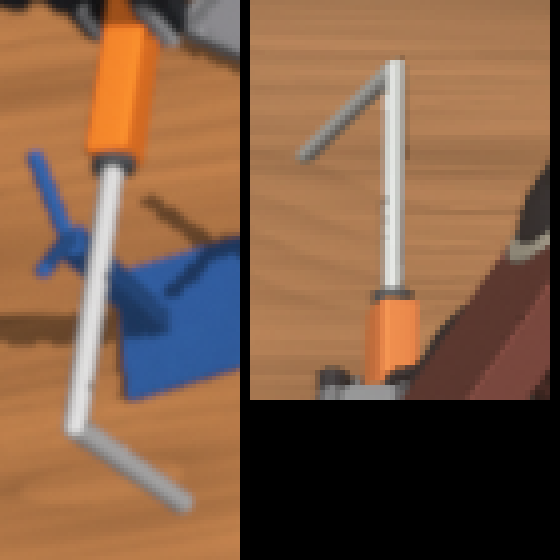

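The rod is unchanged in the grip, so I'll return it the same way.

```bash
python3 -m crank '[{"x":0,"y":0,"z":0,"roll":0.9},{"x":0,"y":0,"z":0,"roll":0.9},{"x":0,"y":0,"z":0,"roll":0.9},{"x":0,"y":0,"z":0,"roll":0.9},{"x":0,"y":0,"z":0,"roll":0.9},{"x":0,"y":0,"z":0,"roll":0.9},{"x":0,"y":0,"z":0,"roll":0.9},{"x":0,"y":0,"z":0,"roll":0.9},{"x":0,"y":0,"z":0,"roll":0.9},{"x":0,"y":0,"z":0,"roll":0.9}]'
python3 -m crank '[{"x":0,"y":0,"z":0,"roll":0.8},{"x":0,"y":0,"z":0,"roll":0.8},{"x":0,"y":0,"z":0,"roll":0.7},{"x":0,"y":0,"z":0,"roll":0}]'
python3 -c "
from h import *
go(.5911,-.3375,.137,1.728)"
```

```text
t: 61.95
tool_pos: [0.5916, -0.3355, 0.3006]
tool_rot: [-1.696, -2.644, -0.0]
contact_force: [0.2, -0.6, -2.4]
opening: 0.016
t: 62.45
tool_pos: [0.5916, -0.3357, 0.3006]
tool_rot: [-2.039, -2.39, -0.0]
contact_force: [-0.4, -1.3, -2.2]
opening: 0.0161
t 62.45 shift units [-0.029 -0.013  2.727] norm 2.73 | yaw now 1.729 roll units 0.009 | shift after roll [-0.028 -0.013  2.727]
```

```bash
python3 -m crank '[{"x":-0.03,"y":-0.01,"z":0.5,"roll":0},{"x":0,"y":0,"z":0.6,"roll":0},{"x":0,"y":0,"z":0.6,"roll":0},{"x":0,"y":0,"z":0.4,"roll":0},{"x":0,"y":0,"z":0.25,"roll":0},{"x":0,"y":0,"z":0.2,"roll":0},{"x":0,"y":0,"z":0.1,"roll":0},{"x":0,"y":0,"z":0,"roll":0}]'
python3 -c "
from h import *
go(.5911,-.3375,.137,1.728)
snap('wrist','w21')"
```

```text
t: 63.45
tool_pos: [0.5914, -0.3388, 0.1417]
tool_rot: [2.041, 2.388, 0.0]
contact_force: [0.0, -0.3, -2.7]
opening: 0.0164
t 63.45 shift units [ 0.021 -0.001  0.079] norm 0.08 | yaw now 1.727 roll units -0.009 | shift after roll [ 0.021 -0.001  0.079]
```

View pics/w21.png

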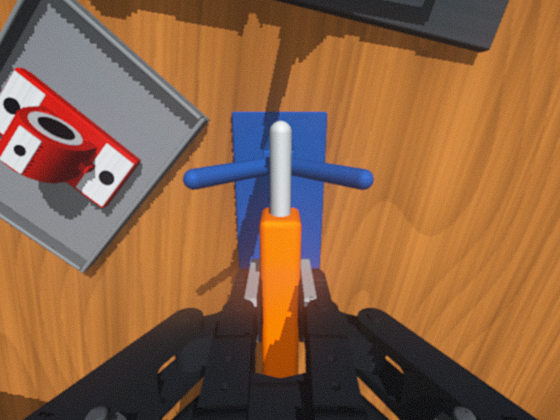

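```bash
python3 -m crank '[{"x":0.01,"y":0,"z":0.05,"roll":0},{"x":0,"y":0,"z":0.03,"roll":0},{"x":0,"y":0,"z":0.02,"roll":0},{"x":0,"y":0,"z":0,"roll":0}]'
```

```text
t: 64.0
tool_pos: [0.5913, -0.3384, 0.137]
tool_rot: [2.041, 2.387, -0.0]
contact_force: [-3.7, 1.9, 5.8]
opening: 0.0161
```

Contact at the rest. Releasing, and retreating up and clear.

```bash
python3 -m crank '[{"x":0,"y":0,"z":0,"roll":0},{"x":0,"y":0,"z":0,"roll":0},{"x":0,"y":0,"z":0,"roll":0},{"x":0,"y":0,"z":0,"roll":0},{"x":0,"y":0,"z":0,"roll":0},{"x":0,"y":0,"z":0,"roll":0},{"x":0,"y":0,"z":-0.5,"roll":0},{"x":0,"y":0,"z":-0.7,"roll":0},{"x":0,"y":0,"z":-0.7,"roll":0},{"x":0,"y":0,"z":0,"roll":0}]' 0
python3 -m crank '[{"x":0.6,"y":0,"z":-0.3,"roll":0},{"x":0.7,"y":0.3,"z":-0.3,"roll":0},{"x":0.6,"y":0.5,"z":0,"roll":0},{"x":0.6,"y":0.5,"z":0,"roll":0},{"x":0,"y":0,"z":0,"roll":0},{"x":0,"y":0,"z":0,"roll":0}]'
python3 -c "
from h import *
snap('wrist','w22');snap('scene','s17');snap('top','t17')
print(ctrl.get_obs()['contact_force'])"
```

```text
t: 65.25
tool_pos: [0.5931, -0.3395, 0.2555]
tool_rot: [2.035, 2.38, 0.001]
contact_force: [0.7, 0.6, -0.7]
opening: 0.0851
t: 66.0
tool_pos: [0.6444, -0.178, 0.2841]
tool_rot: [-2.04, -2.387, 0.002]
contact_force: [-0.2, -1.6, -0.4]
opening: 0.0856
[-0.99489376 -0.20818088  0.2380484 ]
```

View pics/s17.png

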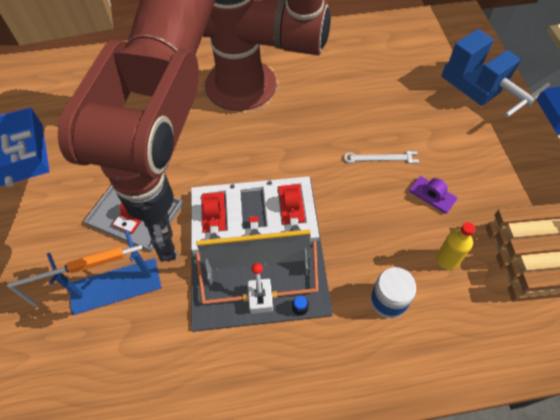

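View pics/t17.png

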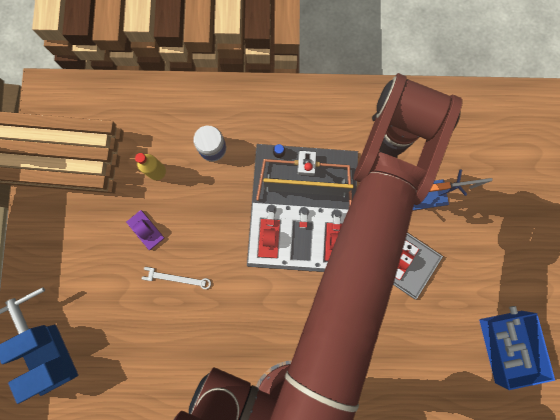

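View pics/w22.png

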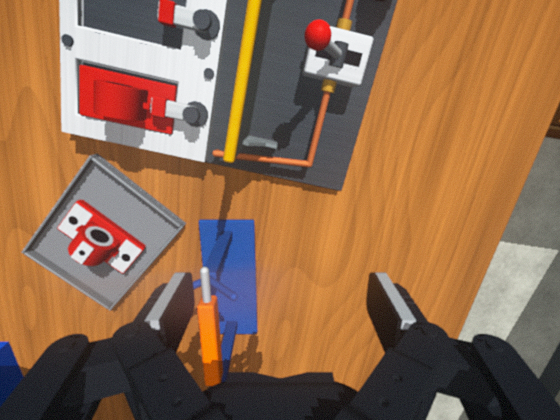

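Everything looks right. As a numerical check, I'll compare the knob and handle with the first pictures.

Run:
```python
from h import *
def cen(d,lo,hi,b):
    g=cv2.cvtColor(d['img'],cv2.COLOR_RGB2HSV);m=cv2.inRange(g,np.array(lo),np.array(hi));x0,y0,x1,y1=b
    y,x=np.nonzero(m[y0:y1,x0:x1]);return (x.mean()+x0).round(2),(y.mean()+y0).round(2),len(x)
for a,b in(('scene0','s17'),):
    for n in(a,b):
        d=load(n);print(n,'knob',cen(d,(0,180,120),(4,255,255),(248,258,268,278)),'handle',cen(d,(5,190,140),(16,255,255),(60,240,125,280)))
T=load('t17');S=load('s17')
k=tri((S,*cen(S,(0,180,120),(4,255,255),(248,258,268,278))[:2]),(T,*cen(T,(0,180,120),(4,255,255),(300,155,318,175))[:2]));print(k)
```

```text
scene0 knob (np.float64(256.64), np.float64(268.13), 77) handle (np.float64(95.42), np.float64(259.63), 623)
s17 knob (np.float64(256.62), np.float64(268.0), 76) handle (np.float64(95.04), np.float64(259.8), 612)
(array([ 0.65436864, -0.03086884,  0.11119046]), [0.0016060385061938357, 0.001606038506193868])
```

The knob and handle are within half a pixel of where they started. Handing in.

```bash
python3 -c "
from station import ctrl
print(ctrl.finish_job(), ctrl.get_obs()['t'])"
```

```text
the job is handed in; nothing more can be done
the job is handed in; nothing more can be done
```

The changeover is finished and handed in, at about 66 s of the 208 s allowed; no verdict was reported.

- **Opening:** With the rod over the guard I pushed the lever to its open stop. The knob measured about 2 mm from its expected open position.
- **Parts:** The one finished housing stands centred in the tray. The two raw housings went into the outer pockets, both reading within about 1 mm of pocket centre and square. Both stopped at floor height when lowered. The second read 19 N as it touched the pocket floor, and looked flat afterwards.
- **Clamping:** I pulled the lever back to its stop, where the force rose to 12.5 N. The rod then went back in its rest.

In the last pictures the knob and rod handle are within half a pixel of where they started. The clamp arms point over the raw housings, and the gripper is clear of everything. The oil can, paint tin, wrench and purple look-alike appear where they were at the start. I did not measure seating depth from a view after clamping. No check failed or disagreed.

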